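# Clamp a tube rack on the tilted rocking mixer

### The job

Load the rocking mixer: lay the rack of yellow-capped tubes flat in the compartment of its tilted platform without dropping or toppling it, slide the blue jaw along until the rack is held snugly between it and the fixed end stop, then flip the red cam lever fully down to lock the jaw. Leave the purple-capped rack, the dropper bottle and the beaker where they stand.

Things in the scene. Friction and masses are not known exactly. Their poses are not given: they have to be found in the camera images.
- yellow_rack: Rack to load, 0.4 kg: white foam block 64 (x) x 160 (y) x 40 (z) mm with 8 tubes, YELLOW caps, tops 92 mm up. In its middle an upright grey carry handle 12 mm thick (x), 44 mm long (y), 40 to 115 mm above the underside: grasp it across x from above, about 95 mm up; no tube within 34 mm of the middle along y. Origin: centre of underside, z up. Either end may go to the stop.
- purple_rack: Bystander: the same kind of rack, but with PURPLE caps. Origin: centre of its underside. The two racks may change places. Must stay where it stands (within 30 mm).
- dropper: Bystander: loose white dropper bottle, 36 mm diameter, 85 mm tall. Origin: centre of underside. Must stay where it stands (within 30 mm).
- beaker: Bystander: loose bluish plastic beaker, 84 mm diameter, 110 mm tall. Origin: centre of underside. Must stay where it stands (within 30 mm).
- deck: Fixed aluminium platform of the mixer, tilted 25 degrees down towards the robot. x: up the slope, away from the robot; y: along it to the left; z: square out of it. Origin on the compartment floor: floor x -37 to +37 mm (5 mm to spare beside the rack each way) between walls 18 mm high. Loaded, the rack's long axis lies along y, its origin at (0 +-5, -70, 0) mm. Plate ends: y -170, +175.
- stop_face (a point): Middle of the inner face of the fixed blue end stop (34 mm high) at the right end of the compartment: deck (0, -150, 17) mm. A square steel guide rail, 14 mm thick, runs the platform's whole length behind the rear wall, along deck y at x = 58, axis 30 mm above the floor.
- jaw (a joint): Slide of the blue jaw, m: 0 fully open (left), grows towards the fixed stop (deck -y), range 0 to 0.13; starts at 0 to 0.05. Gripping face at deck y = 0.115 - value; value 0.105 when it touches a rack that is against the stop. Free, about 1.5 N moves it (4 to 8 N with the rack before it) and it stays where left; locked, it resists about 40 N (creeping slowly).
- jaw_face (a point): Centre of the jaw's gripping face, 19 mm above the compartment floor. The blue jaw block is 66 mm wide (deck x -33 to +33), 40 mm long (deck y) and 36 mm high, with an arm over the rear wall to the guide rail.
- jaw_back (a point): Centre of the jaw's outer (left) face, 19 mm above the floor, 40 mm from the gripping face: push here towards deck -y with closed fingers; at deck x = -22 mm the gripper keeps clear of the standing lever.
- lever (a joint): Hinge of the cam lever on the jaw, rad: 0 = free, standing square up from the platform and leaning 5 degrees up the slope; 1.66 = locked, lying along deck -x over the jaw (towards the robot), against its stop. Starts at 0 to 0.25, stays where left. Turns easily to 1.0; then the cam bites on the rail: up to about 8 N at the red grip to press it fully down, where it stays.
- lever_hinge (a point): Lever's hinge axis (along deck y), above the guide rail: deck x = 58 mm, 52.7 mm above the compartment floor, in the middle of the jaw's 40 mm length.
- lever_tip (a point): Free end of the lever, 102 mm from the hinge axis. Steel arm 14 mm wide, 8 thick; the outer 50 mm is a red grip 20 mm wide (deck y), 12 thick. Flip it with a fingertip put behind it (up-slope side), drawing it down the slope, then pressing it down.
Not all that is in view belongs to the job. Leave any green look-alike of the yellow_rack alone.

How it is judged:
By the outcome, as a careful person would: the job done as asked, in the order asked, and still so for the second after the job is handed in, with the robot touching nothing.
It also fails if it takes over 61 s, if anything falls off the work surface, if the arm or the gripper's body presses on something with over 40 N, if the wrist force passes 120 N, or if a joint passes its speed limit or range.

### The arm

A 6-joint arm with a two-finger parallel gripper is mounted at the origin on the work surface. World frame = base frame: x ahead of the robot, y to its left, z up, the work surface at z = 0. Lengths are in m, angles in rad, forces in N, time in s.
With the tool pointing down it reaches from about 0.35 to 0.775 m from the base axis. Payload 7.3 kg.
Tool frame: the origin (TCP) lies midway between the tips of the shut fingers; the grasp point (between the pads) lies 19 mm behind it (tcp_to_grasp is the distance from the TCP to the grasp point, in m); z points along the fingers, y is the line along which they close (so a half turn about z gives the same grasp; the last joint's range is limited). The gripper opens to 92 mm and grips with 3 to 60 N. Pads are 19 mm wide; open, the fingers measure 130 mm over their backs; the gripper's body (75 mm by 190 mm) begins 47 mm behind the grasp point.
Start: joints at [0.994, 0.342, 1.524, -0, 1.275, -0.146], TCP at [0.219, 0.477, 0.203] pointing down, gripper open.
Joint ranges: [-2.53, 2.53], [-0.77, 2.02], [0.04, 2.7], [-1, 4.14], [0.28, 2.66], [-3.11, 3.11]. Speed limits (rad/s): [2.57, 2.57, 3.14, 3.14, 3.14, 3.14].

### API

Orientations are given as [roll, pitch, yaw] about the fixed x, y, z axes, in that order (R = Rz(yaw) Ry(pitch) Rx(roll)).
In Python, from cell import observe, read_camera, calibration, hand_in, tcp_to_grasp gives the robot as it stands.
- The arm moves only by the tool send_rows, never from a script. Its argument "targets" is a list of rows, each a list of 5 numbers: the opening, from 0 (shut) to 1 (fully open), then the shift along the world's x, y, z in m, then the turn about the world's z in rad. A call has 1 to 5 rows; each row shifts and turns the commanded pose from where the row before left it; what a row does not reach is not made up. A row lasts 1/10 s, in which the tool goes at most 50 mm and 8.59 degrees, less where a joint would pass 70% of its speed; a pose out of reach is approached as far as the arm can. A call is refused whole if a number of a shift passes 0.05 or a number of a turn 0.15, either way. A call with a gripper value outside its range is refused whole. The fingers move at their own pace and stop on an object; "grip_force" is the grip in N (left out, the last holds). Time passes only in rows, so rows that do not move let the fingers close. It gives the time, the measured TCP pose, the force, the opening and the grip force at its end, in the units of the state.
- observe(): the state, without advancing time (a new reading comes with each control period).
- read_camera(name): name is "scene" or "top"; returns (picture, depth): 420x560x3 uint8, red, green, blue; 420x560 float32, m along the optical axis (not along the pixel's ray), 0 where there is no reading.
- calibration(name): a dict with "intrinsics" (3x3 intrinsics, pixels), "world_to_cam" (4x4, takes a point from world to camera coordinates). Camera axes: x right, y up, looking along -z (the intrinsics and any distortion apply to the point x, -y, -z); pixel columns grow to the right and rows downward; lengths in m; the calibration is good to about 2 mm. A picture is of the moment at which its call begins. calibration takes no time and is no camera call.
- hand_in(): hands the job in; it is judged then, once.
The state is a dict: "time": time; "qpos": joint angles; "qvel": joint speeds; "joint_efforts": joint torques, N m; "tool_pos": TCP position; "tool_rot": TCP orientation; "contact_force": force on the tool from outside, world axes, zero at the start; "torque": the same for the moment, N m; "opening": finger opening in m; "grip_force": force on a finger pad.
Only numpy, scipy, OpenCV 4.12 (cv2) and the standard library are available. Lean on these libraries where they do the work, as an engineer would, in place of code of your own. Each camera call takes 0.05 s, during which the arm holds its last target. There are 200 camera calls.

## Working session

There is one attempt and no reset: what is moved stays moved. The work goes in short steps, Python scripts to look and compute and a tool call to move; the robot and the scene stay as the last step left them, time stands still between calls to the robot, and variables do not carry over. Pictures are saved under pics/ and viewed, at most 10 in all, crops included, and the job is handed in when it is done.

Besides the shell and the picture viewer there is one more tool, called after "Request:" in YAML: its name, and indented under it one key for each argument. send_rows: Moves the arm, as the interface text tells. Its arguments: {"type":"object","properties":{"targets":{"type":"array","items":{"type":"array","items":{"type":"number"}}},"grip_force":{"type":"number"}},"required":["targets"]}

```bash
mkdir -p pics; ls; cat > h.py <<'E'
import numpy as np,cv2
from cell import observe, read_camera, calibration, hand_in, tcp_to_grasp
def cam(n):
    p,d=read_camera(n);c=calibration(n);return p,d,np.array(c["intrinsics"]),np.array(c["world_to_cam"]),c
def pts(d,K,W):
    v,u=np.mgrid[:d.shape[0],:d.shape[1]]
    X=np.stack([(u-K[0,2])/K[0,0]*d,-(v-K[1,2])/K[1,1]*d,-d],-1)
    return (X-W[:3,3])@W[:3,:3]
def save(n,p): cv2.imwrite(n,p[...,::-1])
E
python3 - <<'E'
from h import *
for n in("scene","top"):
    p,d,K,W,c=cam(n);save(f"pics/{n}0.png",p);np.savez(f"{n}0.npz",p=p,P=pts(d,K,W),d=d);print({k:v for k,v in c.items()},(d>0).mean())
print(observe(),tcp_to_grasp)
E
```

```text
pics
{'intrinsics': array([[390.67835632,   0.        , 278.92042105],
       [  0.        , 390.67835632, 210.98550285],
       [  0.        ,   0.        ,   1.        ]]), 'world_to_cam': array([[-0.80474214,  0.59350955,  0.01168317,  0.42059421],
       [-0.36027749, -0.5039545 ,  0.78500318,  0.04130002],
       [ 0.47179467,  0.62751596,  0.61938156, -1.21045843],
       [ 0.        ,  0.        ,  0.        ,  1.        ]])} 0.9959566326530612
{'intrinsics': array([[409.68909906,   0.        , 281.45378317],
       [  0.        , 409.68909906, 207.74571039],
       [  0.        ,   0.        ,   1.        ]]), 'world_to_cam': array([[ 0.01198262, -0.9997418 , -0.01930672,  0.00716776],
       [ 0.99552714,  0.0101181 ,  0.09393263, -0.56903389],
       [-0.09371303, -0.02034592,  0.99539134, -1.15544537],
       [ 0.        ,  0.        ,  0.        ,  1.        ]])} 0.9959183673469387
{'time': 0.1, 'qpos': array([ 9.93968522e-01,  3.42663899e-01,  1.52489182e+00, -4.11641800e-06,
        1.27539895e+00, -1.45979170e-01]), 'qvel': array([-0.00059042, -0.00069971, -0.00215235, -0.00216399,  0.00106882,
       -0.00132495]), 'joint_efforts': array([ 1.69621737e-03, -4.32005346e+01, -2.44694906e+01,  7.17527303e-02,
        5.26627048e-02, -6.13533484e-05]), 'tool_pos': array([0.21902273, 0.47671101, 0.20211921]), 'tool_rot': array([-3.14024455e+00, -1.94225480e-04,  2.71074509e+00]), 'contact_force': array([0.9002731 , 0.10902969, 0.25846014]), 'torque': array([-0.03839846,  0.01820741, -0.02205899]), 'grip_force': 0.0, 'opening': 0.09164803367004425} 0.0188
```

View pics/scene0.png

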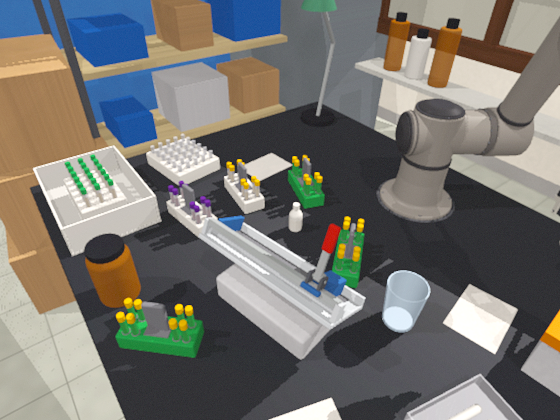

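View pics/top0.png

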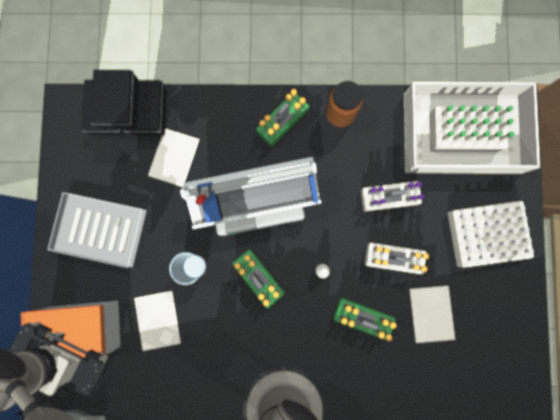

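The white rack with yellow caps is at top (397,258) and scene (243,190). Look-alikes are the purple rack at top (393,195) and the green racks at top (258,279), (365,320) and (283,116). I choose the white one. Next I'll measure it, the deck, and the jaw and lever.

```bash
cat >> h.py <<'E'
def hsv(p): return cv2.cvtColor(p,cv2.COLOR_RGB2HSV)
def yellow(p): H=hsv(p);return (H[...,0]>15)&(H[...,0]<35)&(H[...,1]>120)&(H[...,2]>120)
def blue(p): H=hsv(p);return (H[...,0]>100)&(H[...,0]<125)&(H[...,1]>130)&(H[...,2]>60)
def red(p): H=hsv(p);return ((H[...,0]<8)|(H[...,0]>172))&(H[...,1]>150)&(H[...,2]>80)
E
python3 - <<'E'
from h import *
S=np.load("scene0.npz");T=np.load("top0.npz")
def comps(D,m,box,mn=8):
    p,P=D["p"],D["P"];M=np.zeros(m.shape,np.uint8);x0,y0,x1,y1=box;M[y0:y1,x0:x1]=m[y0:y1,x0:x1]
    n,l,s,c=cv2.connectedComponentsWithStats(M)
    for i in range(1,n):
        if s[i,4]>=mn:
            q=P[l==i];print(c[i].round(1),s[i,4],np.median(q,0).round(3),q.min(0).round(3),q.max(0).round(3))
print("top yellow");comps(T,yellow(T["p"]),(355,235,435,280),3)
print("scene yellow");comps(S,yellow(S["p"]),(215,150,270,215),3)
print("top blue");comps(T,blue(T["p"]),(175,150,330,240))
print("scene blue");comps(S,blue(S["p"]),(200,205,360,310))
print("top red");comps(T,red(T["p"]),(175,150,330,240),3)
print("scene red");comps(S,red(S["p"]),(300,215,350,290))
# white rack foam in top
H=hsv(T["p"]);P=T["P"]
m=np.zeros(H.shape[:2],bool);m[235:280,355:435]=True
m&=(P[...,2]>.025)&(P[...,2]<.05)&(H[...,2]>110)
q=P[m][:,:2].astype(np.float32);print("rack",cv2.minAreaRect(q),len(q),np.median(P[m][:,2]))
# deck floor
q=P[182:208,235:300][::2,::2].reshape(-1,3)
print("floor sample");print(P[170:232:4,268].round(4))
# lines
for D,n,b in((S,"s",(180,180,380,340)),(T,"t",(165,140,435,330))):
    x0,y0,x1,y1=b;c=D["p"][y0:y1,x0:x1];c=cv2.resize(c,None,fx=800/(x1-x0) if n=="t" else 3.6,fy=800/(x1-x0) if n=="t" else 3.6,interpolation=cv2.INTER_CUBIC);save(f"pics/crop_{n}.png",c[:600,:800]);print(c.shape)
E
```

```text
top yellow
[378.9 248.9] 17 [ 0.454 -0.251  0.094] [ 0.451 -0.266  0.064] [ 0.457 -0.244  0.1  ]
[386. 250.] 13 [ 0.452 -0.269  0.095] [ 0.449 -0.275  0.09 ] [ 0.454 -0.264  0.098]
[422.4 255.3] 46 [ 0.439 -0.369  0.093] [ 0.429 -0.413 -0.002] [ 0.445 -0.346  0.097]
[380.3 261.5] 31 [ 0.42  -0.253  0.095] [ 0.417 -0.272  0.071] [ 0.425 -0.24   0.1  ]
[421.1 267.9] 48 [ 0.405 -0.366  0.093] [ 0.392 -0.409 -0.004] [ 0.41  -0.343  0.097]
scene yellow
[239.7 161.1] 24 [ 0.404 -0.368  0.094] [ 0.318 -0.503 -0.001] [ 0.433 -0.33   0.113]
[230.  165.7] 62 [ 0.441 -0.37   0.089] [ 0.355 -0.52  -0.001] [ 0.447 -0.347  0.097]
[255.  180.5] 61 [ 0.422 -0.26   0.09 ] [ 0.34  -0.374 -0.001] [ 0.428 -0.238  0.097]
[244.  183.1] 64 [ 0.456 -0.265  0.091] [ 0.414 -0.306  0.043] [ 0.462 -0.245  0.097]
top blue
[312.7 187.9] 84 [ 0.609 -0.069  0.163] [ 0.458 -0.079  0.143] [ 0.637 -0.011  1.204]
[211.5 208.9] 309 [0.551 0.189 0.164] [ 0.458 -0.011  0.148] [0.588 0.208 1.204]
scene blue
[232.9 221.5] 239 [ 0.602 -0.067  0.151] [ 0.483 -0.239 -0.   ] [0.924 0.531 0.712]
[334.4 282.9] 340 [0.544 0.207 0.
[... 209 characters left out ...]
cene red
[330.7 238. ] 350 [0.566 0.198 0.276] [ 0.287 -0.056 -0.001] [0.924 0.531 0.712]
rack ((0.4300200343132019, -0.31115034222602844), (0.16169406473636627, 0.06399171054363251), 81.95173645019531) 926 0.04017218420018512
floor sample
[[ 0.6541  0.0467  0.1592]
 [ 0.6379  0.0448  0.1915]
 [ 0.6288  0.045   0.1858]
 [ 0.6219  0.046   0.1646]
 [ 0.6156  0.0473  0.1374]
 [ 0.6055  0.0473  0.1337]
 [ 0.5952  0.0473  0.1313]
 [ 0.5851  0.0474  0.1269]
 [ 0.5748  0.0474  0.1229]
 [ 0.5648  0.0476  0.1168]
 [ 0.5533  0.047   0.1253]
 [ 0.5473  0.0499  0.0667]
 [ 0.5362  0.0498  0.0654]
 [ 0.5252  0.0498  0.0631]
 [ 0.5149  0.0506  0.0447]
 [ 0.5054  0.0528 -0.001 ]]
(576, 720, 3)
(563, 800, 3)
```

View pics/crop_t.png

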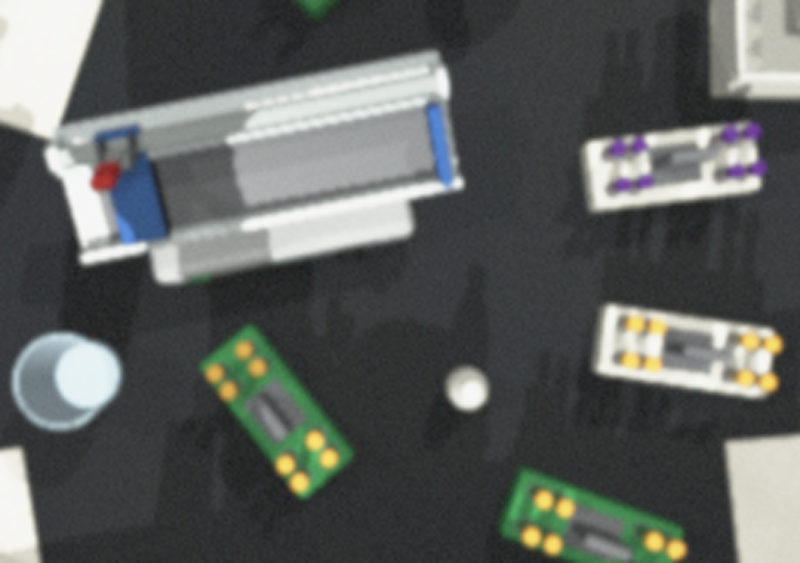

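View pics/crop_s.png

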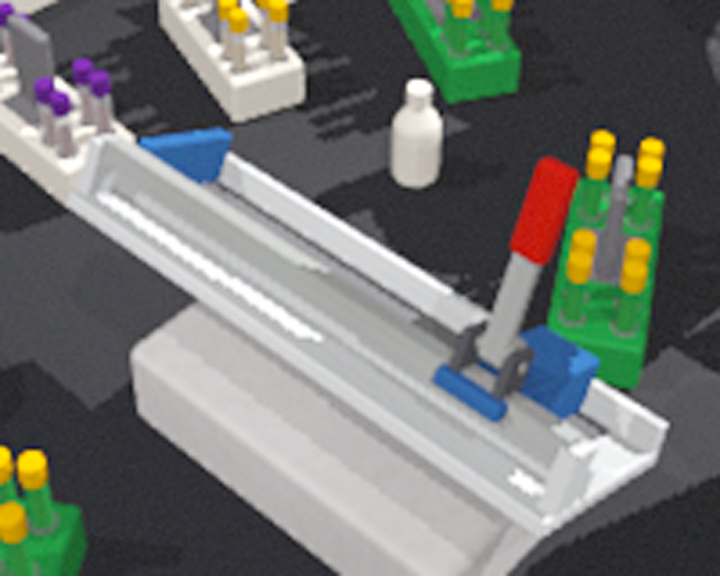

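The crops confirm the target: white foam with yellow caps at crop (685,350). The lever stands on the jaw at the left end of the deck, and the fixed stop is at the right end. Next comes the deck frame.

```bash
python3 - <<'E'
from h import *
S=np.load("scene0.npz");T=np.load("top0.npz");P=T["P"].astype(float);SP=S["P"].astype(float)
# floor plane, robust
q=P[180:212,240:305].reshape(-1,3);m=(q[:,2]>.105)&(q[:,2]<.15)
q=q[m]
for _ in range(8):
    A=np.c_[q[:,:2],np.ones(len(q))];c=np.linalg.lstsq(A,q[:,2],rcond=None)[0];r=q[:,2]-A@c;k=abs(r)<max(2*r.std(),.002);q=q[k]
n=np.array([-c[0],-c[1],1]);n/=np.linalg.norm(n);print("plane",c,len(q),r.std(),"tilt",np.degrees(np.arccos(n[2])),"yaw",np.degrees(np.arctan2(-n[1],-n[0])))
# yaw from inner wall edges: crop row transitions of plane deviation
dev=P[...,2]-(P[...,0]*c[0]+P[...,1]*c[1]+c[2])
up=[];lo=[]
for u in range(235,300,3):
    col=dev[165:225,u];X=P[165:225,u]
    f=np.where(abs(col)<.004)[0]
    if len(f)<6: continue
    g=max(np.split(f,np.where(np.diff(f)>1)[0]+1),key=len)
    up.append(X[g[0],:2]);lo.append(X[g[-1],:2])
up,lo=np.array(up),np.array(lo)
for e in(up,lo):
    f=np.polyfit(e[:,1],e[:,0],1);print("edge yaw",np.degrees(np.arctan(-f[0])),f,np.std(e[:,0]-np.polyval(f,e[:,1])))
fs=[np.polyfit(e[:,1],e[:,0],1) for e in(up,lo)]
for yaw in (np.arctan(-np.mean([f[0] for f in fs])),):
  t=np.radians(25);cy,sy=np.cos(yaw),np.sin(yaw)
  ex=np.array([cy*np.cos(t),sy*np.cos(t),np.sin(t)]);ey=np.array([-sy,cy,0]);ez=np.cross(ex,ey)
  R=np.c_[ex,ey,ez]
  o=q.mean(0);L=lambda X:(X-o)@R
  print("walls x",np.median(L(np.c_[up,up@c[:2]+c[2]])[:,0]),np.median(L(np.c_[lo,lo@c[:2]+c[2]])[:,0]),"floor z",np.median(L(q)[:,2]))
  def show(nm,D,m,box,lim=.3):
    x0,y0,x1,y1=box;M=np.zeros(m.shape,bool);M[y0:y1,x0:x1]=m[y0:y1,x0:x1]
    l=L(D[M]);l=l[(abs(l)<lim).all(1)]
    print(nm,len(l));print(np.percentile(l,[2,10,50,90,98],axis=0).round(4))
  show("stop top",P,blue(T["p"]),(303,165,322,210))
  show("stop scene",SP,blue(S["p"]),(215,212,250,235))
  show("jaw top",P,blue(T["p"]),(175,180,230,225))
  show("jaw scene",SP,blue(S["p"]),(322,270,350,300))
  show("armpad scene",SP,blue(S["p"]),(295,275,322,300))
  show("red scene",SP,red(S["p"]),(300,215,350,290))
  show("red top",P,red(T["p"]),(175,150,330,240))
  print("o",o,"yaw",yaw)
  np.savez("deck.npz",R=R,o=o)
E
```

```text
plane [ 0.44622696  0.09755178 -0.13870108] 1369 0.0015243594883362164 tilt 24.54929189306765 yaw 12.331689278107737
edge yaw 9.927420660223605 [-0.17502114  0.62472615] 0.010113079944612824
edge yaw 9.461570604735313 [-0.16665318  0.57547617] 0.013157176635060316
walls x 0.032168075487074 -0.03206597687771834 floor z 7.996347162489066e-05
stop top 83
[[-0.0226 -0.1124  0.0276]
 [-0.0173 -0.111   0.0295]
 [ 0.0119 -0.1075  0.0313]
 [ 0.0364 -0.1045  0.0341]
 [ 0.0413 -0.1033  0.0353]]
stop scene 238
[[-0.0296 -0.1145  0.0007]
 [-0.0246 -0.1103  0.0072]
 [-0.0012 -0.1049  0.0245]
 [ 0.0305 -0.103   0.032 ]
 [ 0.0418 -0.1024  0.0326]]
jaw top 306
[[-0.0286  0.1404  0.0338]
 [-0.024   0.1434  0.0354]
 [-0.0009  0.1557  0.0379]
 [ 0.025   0.171   0.04  ]
 [ 0.0338  0.1746  0.0415]]
jaw scene 336
[[-0.0325  0.1429  0.0102]
 [-0.0279  0.153   0.019 ]
 [-0.0091  0.1757  0.0376]
 [ 0.0219  0.179   0.0388]
 [ 0.0355  0.1797  0.0395]]
armpad scene 125
[[0.0438 0.1455 0.03  ]
 [0.0637 0.1493 0.0313]
 [0.0683 0.1642 0.036 ]
 [0.0698 0.1795 0.0388]
 [0.0709 0.1809 0.0393]]
red scene 345
[[-0.2787  0.0157 -0.0151]
 [ 0.0575  0.1529  0.1117]
 [ 0.0632  0.1616  0.1327]
 [ 0.0649  0.1688  0.1532]
 [ 0.0659  0.1696  0.1564]]
red top 43
[[0.0588 0.1497 0.1286]
 [0.0597 0.1506 0.1324]
 [0.0635 0.1554 0.1529]
 [0.0658 0.1611 0.1582]
 [0.0659 0.1627 0.1586]]
o [0.5934204  0.0380278  0.12982005] yaw 0.16920369147044942
```

```bash
python3 - <<'E'
from h import *
S=np.load("scene0.npz");T=np.load("top0.npz");D=np.load("deck.npz");o=D["o"]
def frame(yaw):
  t=np.radians(25);cy,sy=np.cos(yaw),np.sin(yaw)
  ex=np.array([cy*np.cos(t),sy*np.cos(t),np.sin(t)]);ey=np.array([-sy,cy,0]);return np.c_[ex,ey,np.cross(ex,ey)]
def mid(l,xr,zr,nm):
  m=(l[:,0]>xr[0])&(l[:,0]<xr[1])&(l[:,2]>zr[0])&(l[:,2]<zr[1]);l=l[m];ys=[];mx=[];lo=[];hi=[]
  for y in np.arange(-.09,.13,.01):
    k=l[abs(l[:,1]-y)<.005]
    if len(k)>5: ys.append(y);mx.append(np.median(k[:,0]));lo.append(np.percentile(k[:,0],5));hi.append(np.percentile(k[:,0],95))
  for v,w in((mx,"mid"),(lo,"lo"),(hi,"hi")):
    if len(ys)<5: print(nm,w,"few");continue
    f=np.polyfit(ys,v,1);print(nm,w,"dyaw",np.degrees(-f[0]).round(2),"x0",f[1].round(4),"std",np.std(np.array(v)-np.polyval(f,ys)).round(4),len(ys))
R=frame(np.radians(11.3))
for n,Z in(("top",T),("scene",S)):
  l=(Z["P"].reshape(-1,3)-o)@R
  l=l[(abs(l)<.25).all(1)]
  mid(l,(.04,.08),(.031,.042),n+" rail")
  mid(l,(-.06,-.025),(.014,.024),n+" frontwall")
  mid(l,(.025,.055),(.013,.025),n+" rearwall")
  mid(l,(-.05,.045),(-.006,.006),n+" floor")
  for nm,a,b in(("stopface",-.13,-.08),("jawface",.1,.16)):
    pass
E
```

```text
top rail mid dyaw 0.66 x0 0.0619 std 0.0006 22
top rail lo dyaw 0.65 x0 0.0553 std 0.0005 22
top rail hi dyaw 0.6 x0 0.068 std 0.0004 22
top frontwall mid dyaw 0.64 x0 -0.0372 std 0.0005 22
top frontwall lo dyaw 0.75 x0 -0.0406 std 0.0005 22
top frontwall hi dyaw 0.55 x0 -0.0337 std 0.0005 22
top rearwall mid dyaw 0.53 x0 0.0437 std 0.0005 22
top rearwall lo dyaw 0.74 x0 0.041 std 0.0004 22
top rearwall hi dyaw 0.66 x0 0.0462 std 0.0004 22
top floor mid dyaw 0.57 x0 0.0006 std 0.0007 22
top floor lo dyaw 0.51 x0 -0.0319 std 0.0008 22
top floor hi dyaw 0.62 x0 0.0316 std 0.0006 22
scene rail mid dyaw 0.41 x0 0.0649 std 0.0008 22
scene rail lo dyaw 0.66 x0 0.0549 std 0.0008 22
scene rail hi dyaw 0.73 x0 0.0682 std 0.0004 22
scene frontwall mid dyaw 0.55 x0 -0.0358 std 0.0005 20
scene frontwall lo dyaw 0.79 x0 -0.0409 std 0.0011 20
scene frontwall hi dyaw 0.56 x0 -0.0339 std 0.0005 20
scene rearwall mid few
scene rearwall lo few
scene rearwall hi few
scene floor mid dyaw -13.77 x0 -0.0197 std 0.0182 22
scene floor lo dyaw -10.44 x0 -0.031 std 0.0193 22
scene floor hi dyaw -5.71 x0 0.0385 std 0.0117 22
```

```bash
cat >> h.py <<'E'
def frame(yaw=np.radians(11.93)):
  t=np.radians(25);cy,sy=np.cos(yaw),np.sin(yaw)
  ex=np.array([cy*np.cos(t),sy*np.cos(t),np.sin(t)]);ey=np.array([-sy,cy,0]);return np.c_[ex,ey,np.cross(ex,ey)]
R=frame()
E
python3 - <<'E'
from h import *
S=np.load("scene0.npz");T=np.load("top0.npz");o=np.load("deck.npz")["o"]+.0037*R[:,0]
def sh(nm,Z,m,box):
    x0,y0,x1,y1=box;M=np.zeros(m.shape,bool);M[y0:y1,x0:x1]=m[y0:y1,x0:x1]
    l=(Z["P"][M]-o)@R;l=l[(abs(l)<.25).all(1)];print(nm,len(l));print(np.percentile(l,[2,10,50,90,98],axis=0).round(4));return l
for n,Z,bs,bj,br in(("top",T,(303,165,325,210),(175,180,230,225),(175,150,330,240)),("scene",S,(215,212,250,235),(322,270,350,300),(300,215,350,290))):
    sh(n+" stop",Z,blue(Z["p"]),bs);sh(n+" jaw",Z,blue(Z["p"]),bj);sh(n+" red",Z,red(Z["p"]),br)
l=((T["P"].reshape(-1,3)-o)@R)
for nm,xr,zr in(("floor",(-.02,.02),(-.01,.01)),("rail",(.054,.062),(.03,.045)),("fw",(-.042,-.039),(.012,.025))):
    m=(l[:,0]>xr[0])&(l[:,0]<xr[1])&(abs(l[:,1])<.09)&(l[:,2]>zr[0])&(l[:,2]<zr[1]);print(nm,np.median(l[m][:,2]),m.sum())
e=l[(abs(l[:,0])<.06)&(l[:,2]>-.005)&(l[:,2]<.03)&(abs(l[:,1])<.3)];print("plate y",np.percentile(e[:,1],[.2,99.8]))
# handle of yellow rack
P=T["P"];m=np.zeros(P.shape[:2],bool);m[235:285,355:435]=True;m&=(P[...,2]>.107)&(P[...,2]<.122)
q=P[m];print("handle",len(q),q.mean(0),cv2.minAreaRect(q[:,:2].astype(np.float32)))
P=S["P"];m=(abs(P[...,0]-.43)<.05)&(abs(P[...,1]+.31)<.033)&(P[...,2]>.1)&(P[...,2]<.122);q=P[m];print("handle s",len(q),q.mean(0),cv2.minAreaRect(q[:,:2].astype(np.float32)))
print("o0",o)
E
```

```text
top stop 83
[[-0.03   -0.1117  0.0294]
 [-0.0248 -0.1111  0.0312]
 [ 0.0043 -0.1074  0.0331]
 [ 0.0289 -0.1042  0.0359]
 [ 0.0338 -0.1034  0.037 ]]
top jaw 306
[[-0.027   0.1412  0.0312]
 [-0.0223  0.1434  0.0328]
 [ 0.0007  0.1564  0.0352]
 [ 0.0267  0.1716  0.0376]
 [ 0.0354  0.1753  0.0388]]
top red 43
[[0.0605 0.1499 0.126 ]
 [0.0614 0.1506 0.1299]
 [0.0653 0.1555 0.1502]
 [0.0676 0.1611 0.1556]
 [0.0678 0.1629 0.1561]]
scene stop 238
[[-0.0371 -0.1139  0.0024]
 [-0.0319 -0.1101  0.0089]
 [-0.0086 -0.1044  0.0262]
 [ 0.0231 -0.103   0.0337]
 [ 0.0344 -0.1023  0.0344]]
scene jaw 336
[[-0.0302  0.1442  0.0073]
 [-0.0254  0.154   0.0161]
 [-0.0067  0.1763  0.0349]
 [ 0.0245  0.1792  0.0361]
 [ 0.038   0.1796  0.0366]]
scene red 329
[[0.0581 0.1515 0.107 ]
 [0.0618 0.1538 0.1111]
 [0.0652 0.162  0.1312]
 [0.0669 0.1688 0.1506]
 [0.0678 0.1694 0.1537]]
floor -3.581313341633946e-06 987
rail 0.03618911313740787 223
fw 0.016775634621535883 75
plate y [-0.12212571  0.22086298]
handle 73 [ 0.43010411 -0.30968564  0.11395099] ((0.43019402027130127, -0.30981120467185974), (0.04100508987903595, 0.011833223514258862), 82.52021789550781)
handle s 64 [ 0.43286533 -0.30591743  0.1105305 ] ((0.4312903881072998, -0.30935028195381165), (0.044966164976358414, 0.011365413665771484), 82.74315643310547)
o0 [0.59670131 0.03872099 0.13138374]
```

Results:

| Quantity | Value |
|---|---|
| Deck yaw | 11.93° |
| Deck origin | (0.587, 0.085, 0.131) |
| Jaw slide | about 0.022 |
| Lever | about 0 |
| Rack centre | (0.4305, -0.3095) |
| Rack yaw | -7.7° |

Now moving to the rack.

Request:
send_rows:
  targets:
    - [0.5,0.021,-0.038,0.005,-0.1275]
    - [0.5,0.021,-0.038,0.005,-0.1275]
    - [0.5,0.021,-0.038,0.005,-0.1275]
    - [0.5,0.021,-0.038,0.005,-0.1275]
    - [0.5,0.021,-0.038,0.005,-0.1275]

```text
time: 0.6
tool_pos: [0.3245, 0.2854, 0.2277]
tool_rot: [-3.141, 0.0, 2.069]
contact_force: [-0.0, 0.1, -0.1]
opening: 0.0564
grip_force: 0.0
```

Request:
send_rows:
  targets:
    - [0.5,0.021,-0.038,0.005,-0.1275]
    - [0.5,0.021,-0.038,0.005,-0.1275]
    - [0.5,0.021,-0.038,0.005,-0.1275]
    - [0.5,0.021,-0.038,0.005,-0.1275]
    - [0.5,0.021,-0.038,0.005,-0.1275]

```text
time: 1.1
tool_pos: [0.4296, 0.0953, 0.2528]
tool_rot: [-3.141, -0.0, 1.43]
contact_force: [0.2, 0.5, 0.5]
opening: 0.0457
grip_force: 0.0
```

Request:
send_rows:
  targets:
    - [0.5,0,-0.041,-0.005,0]
    - [0.5,0,-0.041,-0.005,0]
    - [0.5,0,-0.041,-0.005,0]
    - [0.5,0,-0.041,-0.005,0]
    - [0.5,0,-0.041,-0.005,0]

```text
time: 1.6
tool_pos: [0.4287, -0.1095, 0.2273]
tool_rot: [-3.141, -0.0, 1.436]
contact_force: [0.4, 0.2, 0.6]
opening: 0.0458
grip_force: 0.0
```

Request:
send_rows:
  targets:
    - [0.5,0,-0.041,-0.005,0]
    - [0.5,0,-0.041,-0.005,0]
    - [0.5,0,-0.041,-0.005,0]
    - [0.5,0,-0.041,-0.005,0]
    - [0.5,0,0,0,0]

```text
time: 2.1
tool_pos: [0.4284, -0.276, 0.2063]
tool_rot: [-3.14, 0.0, 1.431]
contact_force: [-0.2, 0.6, -0.4]
opening: 0.0459
grip_force: 0.0
```

Request:
send_rows:
  targets:
    - [0.5,0.002,-0.034,-0.02,0.003]
    - [0.5,0,0,-0.03,0]
    - [0.5,0,0,-0.03,0]
    - [0.5,0,0,-0.03,0]
    - [0.5,0,0,-0.018,0]

```text
time: 2.6
tool_pos: [0.4302, -0.3043, 0.0773]
tool_rot: [-3.139, -0.002, 1.439]
contact_force: [0.3, -0.6, -0.7]
opening: 0.046
grip_force: 0.0
```

Request:
send_rows:
  targets:
    - [0.1,0,0,0,0]
    - [0,0,0,0,0]
    - [0,0,0,0,0]
    - [0,0,0,0,0]
    - [0,0,0,0,0]
  grip_force: 25

```text
time: 3.1
tool_pos: [0.4313, -0.3062, 0.0807]
tool_rot: [3.141, 0.001, 1.439]
contact_force: [-2.9, -0.4, 4.5]
opening: 0.0116
grip_force: 25.0
```

Request:
send_rows:
  targets:
    - [0,0,0,0.01,0]
    - [0,0,0,0.02,0]
    - [0,0,0,0.02,0]
    - [0,0,0,0,0]

```text
time: 3.5
tool_pos: [0.4326, -0.3072, 0.1326]
tool_rot: [3.137, 0.003, 1.439]
contact_force: [-0.3, -0.3, -3.1]
opening: 0.0119
grip_force: 24.9
```

Request:
send_rows:
  targets:
    - [0,0,0,0.03,0]
    - [0,0,0,0.045,0]
    - [0,0,0,0.045,0]
    - [0,0,0,0.045,0]
    - [0,0,0,0.04,0]

```text
time: 4.0
tool_pos: [0.431, -0.3057, 0.3362]
tool_rot: [3.141, -0.0, 1.439]
contact_force: [1.0, -0.7, -3.5]
opening: 0.0118
grip_force: 24.9
```

Request:
send_rows:
  targets:
    - [0,0.01,0.02,0,0.034]
    - [0,0.018,0.036,0,0.034]
    - [0,0.018,0.036,0,0.034]
    - [0,0.018,0.036,0,0.034]
    - [0,0.018,0.036,0,0.034]

```text
time: 4.5
tool_pos: [0.5135, -0.1404, 0.3337]
tool_rot: [-3.14, -0.001, 1.61]
contact_force: [1.4, -0.2, -3.9]
opening: 0.0115
grip_force: 24.9
```

Request:
send_rows:
  targets:
    - [0,0.018,0.036,0,0.034]
    - [0,0.018,0.036,0,0.034]
    - [0,0.018,0.036,0,0.034]
    - [0,0.018,0.036,0,0.034]
    - [0,0.01,0.021,0,0.034]

```text
time: 5.0
tool_pos: [0.5958, 0.0261, 0.3331]
tool_rot: [-3.14, -0.002, 1.782]
contact_force: [-1.1, -1.0, -3.7]
opening: 0.0117
grip_force: 25.0
```

Request:
send_rows:
  targets:
    - [0,0,0,0,0]
    - [0,0,0,-0.03,0]
    - [0,0,0,-0.03,0]
    - [0,0,0,0,0]
    - [0,0,0,0,0]

```text
time: 5.5
tool_pos: [0.595, 0.0225, 0.2747]
tool_rot: [-3.14, -0.0, 1.778]
contact_force: [-0.2, 0.2, -2.6]
opening: 0.0117
grip_force: 25.0
```

```bash
python3 - <<'E'
from h import *
p,d,K,W,c=cam("top");P=pts(d,K,W);o=np.array([.5869,.0852,.1314])
s=observe();t=s["tool_pos"];print(s["tool_pos"],s["tool_rot"],s["contact_force"],s["opening"])
p2,d2,K2,W2,c=cam("scene");P2=pts(d2,K2,W2)
for n,q,pp in(("top",P,p),("scene",P2,p2)):
    m=yellow(pp)&(np.hypot(q[...,0]-t[0],q[...,1]-t[1])<.11)&(q[...,2]>t[2]-.08)&(q[...,2]<t[2]+.05)
    k,l,st,c=cv2.connectedComponentsWithStats(m.astype(np.uint8))
    for i in range(1,k):
        if st[i,4]>5: w=np.median(q[l==i],0);print(n,c[i].round(),st[i,4],w.round(4),(w-o)@np.c_[R[:,1],[.9784,.2067,0]])
save("pics/hover.png",p2[120:330,150:430].repeat(2,0).repeat(2,1))
E
```

```text
[0.59569146 0.02256536 0.27601251] [3.13999584e+00 5.75777516e-04 1.77813470e+00] [ 0.86032926 -0.17113312 -3.0476875 ] 0.011656606323048916
top [249. 183.] 25 [0.5994 0.0821 0.289 ] [-0.00559078  0.01159527]
top [253. 198.] 21 [0.5655 0.0726 0.2886] [-0.00789599 -0.02353462]
scene [240. 177.] 59 [ 0.5953 -0.0405  0.284 ] [-0.12469458 -0.01775271]
scene [229. 184.] 134 [ 0.6271 -0.0265  0.2852] [-0.11761457  0.01624658]
scene [281. 198.] 149 [0.573  0.0696 0.2866] [-0.01234456 -0.0168059 ]
scene [269. 206.] 156 [0.6054 0.0722 0.2873] [-0.01650987  0.01545509]
```

View pics/hover.png

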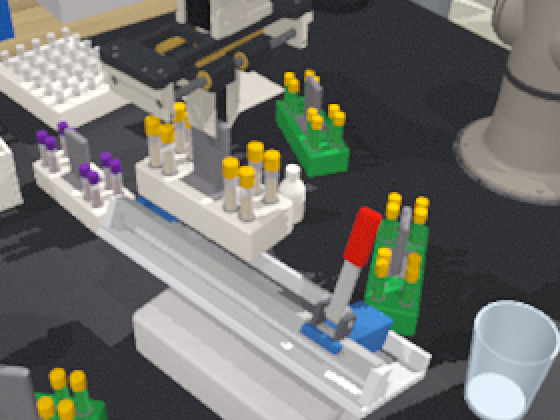

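The rack hangs level over the compartment (hover crop around (215,200)), clear of the stop. Lowering it until the up-slope edge touches.

Request:
send_rows:
  targets:
    - [0,0.0005,0.0015,-0.02,0]
    - [0,0,0,-0.015,0]
    - [0,0,0,-0.005,0]
    - [0,0,0,0,0]
    - [0,0,0,0,0]

```text
time: 6.1
tool_pos: [0.599, 0.0237, 0.2447]
tool_rot: [3.125, 0.006, 1.778]
contact_force: [-7.5, -1.0, 30.1]
opening: 0.0119
grip_force: 25.0
```

Request:
send_rows:
  targets:
    - [0,0,0,-0.003,0]
    - [0,0,0,-0.002,0]
    - [0,0,0,0,0]

```text
time: 6.4
tool_pos: [0.5995, 0.0235, 0.2414]
tool_rot: [3.123, 0.007, 1.778]
contact_force: [-9.4, -1.2, 37.3]
opening: 0.0117
grip_force: 25.0
```

Request:
send_rows:
  targets:
    - [0,0,0,-0.002,0]
    - [0,0,0,0,0]

```text
time: 6.6
tool_pos: [0.5996, 0.0234, 0.2397]
tool_rot: [3.123, 0.007, 1.778]
contact_force: [-10.1, -1.4, 38.9]
opening: 0.0118
grip_force: 25.0
```

Request:
send_rows:
  targets:
    - [0,0,0,-0.002,0]
    - [0,0,0,0,0]

```text
time: 6.8
tool_pos: [0.5997, 0.0234, 0.2377]
tool_rot: [3.122, 0.007, 1.778]
contact_force: [-9.6, -1.6, 39.1]
opening: 0.012
grip_force: 25.0
```

The force came early. The up-slope bottom edge is resting on the rear wall's top, because the wall leans over a level rack. I'll lift, shift down-slope and re-measure how the rack sits in the grip.

Request:
send_rows:
  targets:
    - [0,0,0,0.02,0]
    - [0,0,0,0.02,0]
    - [0,-0.008,-0.002,0,0]
    - [0,0,0,0,0]
    - [0,0,0,0,0]

```text
time: 7.3
tool_pos: [0.5871, 0.0224, 0.265]
tool_rot: [-3.141, -0.0, 1.778]
contact_force: [0.3, -0.1, -3.4]
opening: 0.012
grip_force: 25.0
```

```bash
cat > m.py <<'E'
from h import *
o=np.array([.5869,.0852,.1314]);B=np.c_[[.9784,.2067,0],R[:,1],[0,0,1]]
p,d,K,W,c=cam("top");P=pts(d,K,W)
s=observe();t=s["tool_pos"];print(s["time"],t,s["tool_rot"],s["contact_force"],s["opening"],"tcp s,y,h",(t-o)@B)
p2,d2,K2,W2,c=cam("scene");P2=pts(d2,K2,W2)
for n,q,pp in(("top",P,p),("scene",P2,p2)):
    m=yellow(pp)&(np.hypot(q[...,0]-t[0],q[...,1]-t[1])<.12)&(q[...,2]>.18)
    k,l,st,c=cv2.connectedComponentsWithStats(m.astype(np.uint8))
    for i in range(1,k):
        if st[i,4]>5: w=np.median(q[l==i],0);print(n,c[i].round(),st[i,4],w.round(4),"s,y,h",((w-o)@B).round(4),"deck",((w-o)@R).round(4))
# foam side facing scene camera / foam: white points around
f=((P2-o)@B);H=hsv(p2)
m=(abs(f[...,0])<.06)&(f[...,1]>-.2)&(f[...,1]<.05)&(H[...,1]<60)&(H[...,2]>150)&(f[...,2]>.02)&(f[...,2]<.16)
print("foam",m.sum());
for y in(-.13,-.09,-.05,-.01,.01):
    k=m&(abs(f[...,1]-y)<.008)
    if k.sum()>5: print(y,np.percentile(f[k],[2,98],axis=0).round(4).tolist())
E
python3 m.py
```

```text
7.35 [0.58725618 0.02248699 0.264747  ] [-3.14009933e+00 -4.88413275e-04  1.77855104e+00] [-0.1686431  -0.21208721 -3.27784579] 0.01212729994336886 tcp s,y,h [-0.01261429 -0.06143209  0.133347  ]
top [248. 186.] 20 [0.5899 0.0814 0.3054] s,y,h [ 0.0021 -0.0044  0.174 ] deck [ 0.0755 -0.0044  0.1568]
top [252. 200.] 21 [0.559  0.0733 0.3059] s,y,h [-0.0298 -0.0058  0.1745] deck [ 0.0468 -0.0058  0.1707]
scene [266. 149.] 73 [0.593  0.0453 0.3809] s,y,h [-0.0022 -0.0403  0.2495] deck [ 0.1034 -0.0403  0.2271]
scene [238. 146.] 62 [0.6243 0.0124 0.3833] s,y,h [ 0.0216 -0.079   0.2519] deck [ 0.126  -0.079   0.2192]
scene [275. 153.] 21 [0.5739 0.0509 0.3719] s,y,h [-0.0198 -0.0309  0.2405] deck [ 0.0837 -0.0309  0.2263]
scene [257. 163.] 26 [0.6178 0.0603 0.3717] s,y,h [ 0.0251 -0.0308  0.2403] deck [ 0.1243 -0.0308  0.2072]
scene [243. 167.] 9 [ 0.589  -0.0382  0.3037] s,y,h [-0.0235 -0.1212  0.1723] deck [ 0.0515 -0.1212  0.1661]
scene [285. 189.] 155 [0.564  0.0705 0.3022] s,y,h [-0.0255 -0.0096  0.1708] deck [ 0.0491 -0.0096  0.1656]
scene [273. 197.] 166 [0.5969 0.0699 0.3014] s,y,h [ 0.0066 -0.017   0.17  ] deck [ 0.0778 -0.017   0.1512]
foam 3854
-0.13 [[-0.0306, -0.1374, 0.0215], [0.0567, -0.1221, 0.1527]]
-0.09 [[-0.01, -0.0977, 0.0208], [0.0568, -0.0821, 0.1288]]
-0.05 [[-0.0017, -0.0576, 0.0208], [0.0573, -0.0424, 0.1223]]
-0.01 [[-0.0287, -0.0179, 0.0216], [0.056, -0.0022, 0.1546]]
0.01 [[-0.0399, 0.0023, 0.0219], [0.0542, 0.0158, 0.1332]]
```

The rack slid about 28 mm up in the pads because it had landed on the rail, but it is still level and firmly held. Lowering again further down-slope, gently and with a lighter grip.

Request:
send_rows:
  targets:
    - [0,0.0025,0.0005,-0.015,0]
    - [0,0,0,-0.02,0]
    - [0,0,0,-0.015,0]
    - [0,0,0,0,0]
    - [0,0,0,0,0]
  grip_force: 12

```text
time: 7.9
tool_pos: [0.5903, 0.0231, 0.2155]
tool_rot: [-3.141, -0.0, 1.779]
contact_force: [0.6, -0.0, -3.2]
opening: 0.0118
grip_force: 12.0
```

Request:
send_rows:
  targets:
    - [0,0,0,-0.008,0]
    - [0,0,0,-0.004,0]
    - [0,0,0,0,0]

```text
time: 8.2
tool_pos: [0.5899, 0.0231, 0.2032]
tool_rot: [-3.141, -0.0, 1.779]
contact_force: [0.3, 0.2, -3.6]
opening: 0.0123
grip_force: 12.0
```

Past the wall top, with no contact yet. Continuing in small steps.

Request:
send_rows:
  targets:
    - [0,0,0,-0.004,0]
    - [0,0,0,-0.002,0]
    - [0,0,0,0,0]

```text
time: 8.5
tool_pos: [0.59, 0.0231, 0.1974]
tool_rot: [-3.141, -0.0, 1.779]
contact_force: [0.3, -0.2, -3.8]
opening: 0.0122
grip_force: 12.0
```

Request:
send_rows:
  targets:
    - [0,0,0,-0.002,0]
    - [0,0,0,0,0]

```text
time: 8.7
tool_pos: [0.5901, 0.0231, 0.1956]
tool_rot: [-3.141, -0.0, 1.779]
contact_force: [-0.9, 0.2, -4.0]
opening: 0.0117
grip_force: 12.0
```

Request:
send_rows:
  targets:
    - [0,0,0,-0.002,0]
    - [0,0,0,0,0]

```text
time: 8.9
tool_pos: [0.5903, 0.0235, 0.1948]
tool_rot: [3.14, -0.0, 1.779]
contact_force: [-3.3, 1.2, 3.6]
opening: 0.0118
grip_force: 12.0
```

Request:
send_rows:
  targets:
    - [0,0,0,-0.0015,0]
    - [0,0,0,0,0]

```text
time: 9.1
tool_pos: [0.5903, 0.0236, 0.1946]
tool_rot: [3.139, 0.0, 1.779]
contact_force: [-5.8, 2.9, 11.7]
opening: 0.012
grip_force: 12.0
```

Edge contact came where predicted. Now I'll loosen the grip slightly and let the rack tilt down against the down-slope finger under control.

Request:
send_rows:
  targets:
    - [0.16,0,0,0,0]
    - [0.18,-0.002,-0.0005,0.001,0]
    - [0.19,-0.003,-0.0006,0.002,0]
    - [0.2,-0.002,-0.0004,0.002,0]
    - [0.2,0,0,0,0]

```text
time: 9.6
tool_pos: [0.5831, 0.0213, 0.1975]
tool_rot: [3.141, 0.0, 1.779]
contact_force: [-1.2, -0.5, 0.3]
opening: 0.0186
grip_force: 0.7
```

```bash
python3 m.py|grep -v foam; python3 - <<'E'
from h import *
p=cam("scene")[0];save("pics/tilt1.png",cv2.resize(p[130:310,190:380],None,fx=3,fy=3))
E
```

```text
9.65 [0.58315968 0.02140143 0.19748248] [3.14132760e+00 1.63721638e-04 1.77864365e+00] [-2.71534718 -0.25663766  1.96069859] 0.018249610362209776 tcp s,y,h [-0.01684669 -0.06164739  0.06608248]
top [255. 206.] 14 [0.5547 0.0729 0.2298] s,y,h [-0.0341 -0.0054  0.0984] deck [ 0.0107 -0.0054  0.1036]
scene [267. 181.] 53 [0.5889 0.044  0.312 ] s,y,h [-0.0066 -0.0407  0.1806] deck [ 0.0704 -0.0407  0.1665]
scene [242. 178.] 51 [0.6201 0.0104 0.3158] s,y,h [ 0.0171 -0.08    0.1844] deck [ 0.0934 -0.08    0.1599]
scene [277. 184.] 17 [0.5662 0.0495 0.3037] s,y,h [-0.0277 -0.0306  0.1723] deck [ 0.0477 -0.0306  0.1679]
scene [258. 195.] 20 [0.6168 0.0607 0.3046] s,y,h [ 0.0242 -0.0302  0.1732] deck [ 0.0952 -0.0302  0.1468]
scene [246. 199.] 7 [ 0.5846 -0.0396  0.2231] s,y,h [-0.0281 -0.1217  0.0917] deck [ 0.0133 -0.1217  0.095 ]
scene [286. 220.] 130 [0.5594 0.0663 0.227 ] s,y,h [-0.0308 -0.0128  0.0956] deck [ 0.0125 -0.0128  0.0997]
scene [275. 227.] 143 [0.5916 0.0704 0.2305] s,y,h [ 0.0015 -0.0155  0.0991] deck [ 0.0433 -0.0155  0.0892]
-0.13 [[-0.0315, -0.1373, 0.0204], [0.0586, -0.1222, 0.0748]]
-0.09 [[-0.0123, -0.0976, 0.0202], [0.0581, -0.0824, 0.0603]]
-0.05 [[-0.0407, -0.0574, 0.021], [0.0563, -0.0427, 0.1407]]
-0.01 [[-0.033, -0.0178, 0.0208], [0.0572, -0.0023, 0.0799]]
0.01 [[-0.0389, 0.0022, 0.0209], [0.0559, 0.0167, 0.0751]]
```

View pics/tilt1.png

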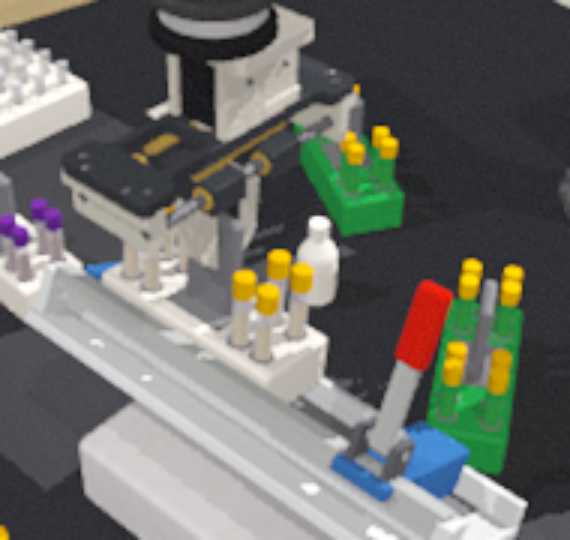

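The rack is tilted about 6° and leaning on the finger, upper edge in the compartment. Continuing the arc.

Request:
send_rows:
  targets:
    - [0.23,-0.0032,-0.0007,0.0015,0]
    - [0.26,-0.0032,-0.0007,0.0015,0]
    - [0.28,-0.0034,-0.0007,0.0015,0]
    - [0.305,-0.0034,-0.0007,0.0015,0]
    - [0.305,0,0,0,0]

```text
time: 10.25
tool_pos: [0.5696, 0.0187, 0.2036]
tool_rot: [3.141, 0.0, 1.779]
contact_force: [-2.2, -0.2, 1.1]
opening: 0.0281
grip_force: 0.9
```

```bash
python3 m.py|grep -E "^9|^1|0[0-9]*\] (1|[5-9][0-9])"
```

```text
10.3 [0.56975068 0.01868679 0.20357435] [3.14146899e+00 1.19523665e-04 1.77870391e+00] [-2.98728296  0.11265347  1.41283417] 0.02772145564383487 tcp s,y,h [-0.03052717 -0.06153153  0.07217435]
```

```bash
python3 m.py|grep -E "top|scene"
```

```text
top [256. 211.] 14 [0.5422 0.0709 0.2211] s,y,h [-0.0466 -0.0047  0.0897] deck [-0.0044 -0.0047  0.101 ]
scene [249. 171.] 34 [0.6019 0.0075 0.3223] s,y,h [-0.0014 -0.0791  0.1909] deck [ 0.0794 -0.0791  0.1736]
scene [284. 177.] 18 [0.5484 0.045  0.3106] s,y,h [-0.046  -0.0314  0.1792] deck [ 0.0341 -0.0314  0.1818]
scene [264. 181.] 29 [0.5947 0.0461 0.3187] s,y,h [-0.0005 -0.0399  0.1873] deck [ 0.0787 -0.0399  0.1699]
scene [261. 191.] 21 [0.6084 0.0576 0.3103] s,y,h [ 0.0153 -0.0315  0.1789] deck [ 0.0895 -0.0315  0.1557]
scene [238. 205.] 10 [ 0.6053 -0.039   0.2162] s,y,h [-0.0077 -0.1253  0.0848] deck [ 0.0289 -0.1253  0.0801]
scene [244. 209.] 10 [ 0.601  -0.019   0.2168] s,y,h [-0.0078 -0.1048  0.0854] deck [ 0.0291 -0.1048  0.0807]
scene [282. 223.] 201 [0.5748 0.0634 0.2207] s,y,h [-0.0163 -0.0188  0.0893] deck [ 0.0229 -0.0188  0.0879]
scene [294. 223.] 56 [0.5442 0.0764 0.2163] s,y,h [-0.0436  0.0002  0.0849] deck [-0.0036  0.0002  0.0953]
```

Request:
send_rows:
  targets:
    - [0.33,-0.0032,-0.0007,0.001,0]
    - [0.35,-0.0032,-0.0007,0,0]
    - [0.37,-0.003,-0.0006,0,0]
    - [0.39,-0.003,-0.0006,0,0]
    - [0.39,0,0,0,0]

```text
time: 10.95
tool_pos: [0.5575, 0.0161, 0.2044]
tool_rot: [3.141, 0.0, 1.779]
contact_force: [0.8, -1.3, 0.4]
opening: 0.036
grip_force: 0.0
```

```bash
python3 m.py|grep -E "top|scene|tcp"; python3 - <<'E'
from h import *
p=cam("scene")[0];save("pics/tilt2.png",cv2.resize(p[130:310,190:380],None,fx=3,fy=3))
E
```

```text
11.0 [0.55767634 0.01614326 0.20442009] [3.14089065e+00 1.23764584e-04 1.77872621e+00] [-0.20949569  0.81496903  0.50980014] 0.035867411372285746 tcp s,y,h [-0.04286646 -0.06152416  0.07302009]
top [257. 216.] 11 [0.5311 0.0693 0.207 ] s,y,h [-0.0579 -0.004   0.0756] deck [-0.0205 -0.004   0.093 ]
scene [286. 167.] 7 [0.5328 0.0308 0.3202] s,y,h [-0.0642 -0.0421  0.1888] deck [ 0.0216 -0.0421  0.1983]
scene [254. 168.] 25 [0.5882 0.0045 0.3224] s,y,h [-0.0154 -0.0792  0.191 ] deck [ 0.0668 -0.0792  0.1796]
scene [278. 172.] 8 [0.5461 0.0275 0.3131] s,y,h [-0.0518 -0.048   0.1817] deck [ 0.0299 -0.048   0.1866]
scene [289. 173.] 18 [0.5327 0.0417 0.3114] s,y,h [-0.062  -0.0314  0.18  ] deck [ 0.0199 -0.0314  0.1893]
scene [267. 179.] 26 [0.5868 0.0444 0.3195] s,y,h [-0.0085 -0.0399  0.1881] deck [ 0.0717 -0.0399  0.1741]
scene [264. 188.] 22 [0.6003 0.0547 0.3116] s,y,h [ 0.0068 -0.0326  0.1802] deck [ 0.0823 -0.0326  0.1605]
scene [246. 205.] 70 [ 0.5895 -0.0339  0.2135] s,y,h [-0.0221 -0.1171  0.0821] deck [ 0.0147 -0.1171  0.0837]
scene [285. 224.] 170 [0.564  0.0625 0.2142] s,y,h [-0.0271 -0.0175  0.0828] deck [ 0.0104 -0.0175  0.0865]
scene [297. 226.] 51 [0.5343 0.0746 0.2016] s,y,h [-0.0537  0.0005  0.0702] deck [-0.0189  0.0005  0.0863]
```

View pics/tilt2.png

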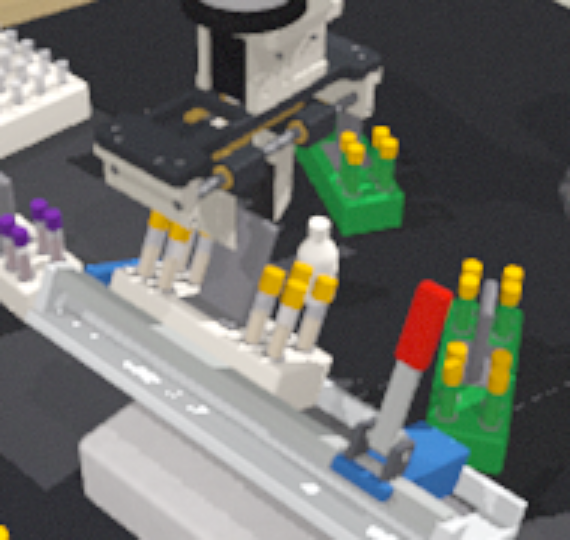

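The rack is flat: both cap rows are at about 0.086 in deck z, x is about -4 mm, and grip force is 0. I'll release, rise, and go to the left of the lever with shut fingers.

Request:
send_rows:
  targets:
    - [0.5,0,0,0,0]
    - [0.7,0,0,0,0]
    - [0.7,0,0,0,0]
    - [0.7,0,0,0.005,0]
    - [0.7,0,0,0.02,0]

```text
time: 11.6
tool_pos: [0.5565, 0.0163, 0.2279]
tool_rot: [-3.138, -0.001, 1.779]
contact_force: [-0.2, -0.3, 0.5]
opening: 0.0638
grip_force: 0.0
```

Request:
send_rows:
  targets:
    - [0.7,0,0,0.035,0]
    - [0.7,0,0,0.04,0]
    - [0.7,0,0,0.04,0]
    - [0.3,0,0,0,0]
    - [0,0,0,0,0]

```text
time: 12.1
tool_pos: [0.5579, 0.0162, 0.3452]
tool_rot: [3.139, 0.001, 1.779]
contact_force: [-0.3, -0.1, -1.5]
opening: 0.0523
grip_force: 0.0
```

```bash
python3 m.py|grep -E "top|scene|tcp"
```

```text
12.15 [0.5573855  0.01615211 0.34379138] [-3.14107300e+00 -1.47690644e-04  1.77878574e+00] [ 0.5957037  -0.78647019 -0.14005965] 0.04871998270474483 tcp s,y,h [-0.04314919 -0.06145538  0.21239138]
scene [272. 102.] 96 [0.5771 0.0419 0.4602] s,y,h [-0.0186 -0.0404  0.3288] deck [ 0.1221 -0.0404  0.3058]
scene [254.  95.] 22 [0.5834 0.0032 0.4613] s,y,h [-0.0204 -0.0795  0.3299] deck [ 0.1209 -0.0795  0.3076]
scene [294. 102.] 27 [0.5257 0.0404 0.4509] s,y,h [-0.0691 -0.0312  0.3195] deck [ 0.0724 -0.0312  0.3187]
scene [261. 117.] 30 [0.606  0.0574 0.4504] s,y,h [ 0.0129 -0.0312  0.319 ] deck [ 0.1465 -0.0312  0.2836]
scene [251. 203.] 212 [ 0.5816 -0.0335  0.2103] s,y,h [-0.0297 -0.1151  0.0789] deck [ 0.0064 -0.1151  0.0841]
scene [285. 224.] 174 [0.5639 0.0625 0.2145] s,y,h [-0.0271 -0.0174  0.0831] deck [ 0.0105 -0.0174  0.0868]
scene [297. 226.] 52 [0.5343 0.0739 0.2027] s,y,h [-0.0538 -0.0002  0.0713] deck [-0.0186 -0.0002  0.0874]
```

Request:
send_rows:
  targets:
    - [0,0.0024,0.0357,0,0]
    - [0,0.0024,0.0357,0,0]
    - [0,0.0024,0.0357,0,0]
    - [0,0.0024,0.0357,0,0]
    - [0,0.0024,0.0357,0,0]

```text
time: 12.7
tool_pos: [0.5691, 0.1959, 0.3426]
tool_rot: [-3.139, 0.0, 1.779]
contact_force: [0.3, -0.1, 0.1]
opening: 0.0046
grip_force: 0.0
```

Request:
send_rows:
  targets:
    - [0,0.0024,0.0357,0,0]
    - [0,0,0,0,0]
    - [0,0,0,-0.045,0]
    - [0,0,0,-0.035,0]
    - [0,0,0,-0.015,0]

```text
time: 13.2
tool_pos: [0.5698, 0.2291, 0.244]
tool_rot: [-3.133, 0.001, 1.779]
contact_force: [-0.3, -0.4, -0.1]
opening: 0.0004
grip_force: 0.0
```

Request:
send_rows:
  targets:
    - [0,0,0,0,0]
    - [0,0,0,0,0]

```text
time: 13.4
tool_pos: [0.5721, 0.2298, 0.2493]
tool_rot: [-3.141, 0.0, 1.778]
contact_force: [-0.3, -0.4, 0.5]
opening: 0.0006
grip_force: 0.0
```

```bash
cat > j.py <<'E'
from h import *
o=np.array([.5869,.0852,.1314])
p,d,K,W,c=cam("scene");P=pts(d,K,W);s=observe();t=s["tool_pos"]
print(s["time"],"tcp deck",((t-o)@R).round(4),s["contact_force"].round(1),s["opening"])
f=(P-o)@R
for n,m in(("red",red(p)),("blue",blue(p))):
    l=f[m&(abs(f[...,0])<.12)&(abs(f[...,1])<.2)&(f[...,2]>.0)&(f[...,2]<.18)]
    if n=="blue": l=l[l[:,1]>-.05]
    print(n,len(l),np.percentile(l,[2,50,98],axis=0).round(4).tolist())
m=yellow(p)&(abs(f[...,0])<.04)&(f[...,2]>.06)&(f[...,2]<.11)&(abs(f[...,1]+.07)<.1)
print("caps y",np.percentile(f[m][:,1],[1,99]).round(4),"x",np.percentile(f[m][:,0],[1,99]).round(4),np.median(f[m][:,2]).round(4))
np.save("last.npy",p)
E
python3 j.py; python3 -c "
from h import *;p=np.load('last.npy');save('pics/lev.png',cv2.resize(p[120:320,190:400],None,fx=3,fy=3))"
```

```text
13.45 tcp deck [0.0646 0.1447 0.1009] [0.2 0.3 0.1] 0.00021489664107976665Traceback (most recent call last):
  File "j.py", line 9, in <module>
    print(n,len(l),np.percentile(l,[2,50,98],axis=0).round(4).tolist())
                   ~~~~~~~~~~~~~^^^^^^^^^^^^^^^^^^^^
    return _quantile_unchecked(
        a, q, axis, out, overwrite_input, method, keepdims, weights)
    return _ureduce(a,
                    func=_quantile_ureduce_func,
    ...<5 lines>...
                    overwrite_input=overwrite_input,
                    method=method)
    r = func(a, **kwargs)
    result = _quantile(arr,
                       quantiles=q,
    ...<2 lines>...
                       out=out,
                       weights=wgt)
    slices_having_nans = np.isnan(arr[-1, ...])
                                  ~~~^^^^^^^^^
IndexError: index -1 is out of bounds for axis 0 with size 0
Traceback (most recent call last):
FileNotFoundError: [Errno 2] No such file or directory: 'last.npy'
```

The gripper hides the lever from the scene camera. The measured TCP is where planned, so I'll push gently along deck -y and watch the force.

Request:
send_rows:
  targets:
    - [0,0.001,-0.0049,0,0]
    - [0,0.001,-0.0049,0,0]
    - [0,0.001,-0.0049,0,0]
    - [0,0.001,-0.0049,0,0]
    - [0,0.001,-0.0049,0,0]

```text
time: 13.95
tool_pos: [0.5772, 0.2055, 0.2496]
tool_rot: [3.141, -0.0, 1.779]
contact_force: [0.3, 1.2, 1.6]
opening: 0.0008
grip_force: 0.7
```

Request:
send_rows:
  targets:
    - [0,0.001,-0.0049,0,0]
    - [0,0.001,-0.0049,0,0]
    - [0,0.001,-0.0049,0,0]
    - [0,0.001,-0.0049,0,0]
    - [0,0,0,0,0]

```text
time: 14.45
tool_pos: [0.5812, 0.1853, 0.2491]
tool_rot: [-3.141, 0.001, 1.778]
contact_force: [0.1, 0.6, -0.6]
opening: 0.0004
grip_force: 0.0
```

```bash
sed -i 's/if n=="blue": l=/if n=="blue" and len(l): l=/; s/    print(n,len(l)/    if len(l): print(n,len(l)/' j.py; python3 j.py; python3 - <<'E'
from h import *
p,d,K,W,c=cam("top");P=pts(d,K,W);f=(P-np.array([.5869,.0852,.1314]))@R
for n,m in(("red",red(p)),("blue",blue(p))):
    l=f[m&(abs(f[...,0])<.12)&(f[...,1]>-.1)&(f[...,1]<.2)&(f[...,2]>0)&(f[...,2]<.18)]
    print("top",n,len(l),np.percentile(l,[2,50,98],axis=0).round(4).tolist() if len(l) else 0)
E
```

```text
14.5 tcp deck [0.0634 0.0994 0.1002] [-0.2 -0.   0. ] 0.000477650023189104
red 20 [[0.0566, 0.079, 0.1053], [0.0634, 0.0845, 0.1098], [0.0657, 0.0868, 0.1126]]
blue 468 [[-0.0305, 0.0621, 0.0085], [0.0042, 0.0905, 0.0346], [0.0722, 0.0975, 0.0367]]
caps y [-0.1318 -0.0867] x [-0.0276  0.0198] 0.088
top red 16 [[0.06, 0.0683, 0.129], [0.0643, 0.0701, 0.1504], [0.0669, 0.0747, 0.1543]]
top blue 305 [[-0.0274, 0.059, 0.0314], [-0.0001, 0.0739, 0.0353], [0.0354, 0.0942, 0.0389]]
```

The jaw follows: back face now at about 0.097, lever still upright. Keep pushing.

Request:
send_rows:
  targets:
    - [0,0.001,-0.0049,0,0]
    - [0,0.001,-0.0049,0,0]
    - [0,0.001,-0.0049,0,0]
    - [0,0.001,-0.0049,0,0]
    - [0,0.001,-0.0049,0,0]

```text
time: 15.05
tool_pos: [0.5861, 0.1613, 0.2491]
tool_rot: [-3.142, -0.0, 1.779]
contact_force: [0.4, 1.2, -1.4]
opening: 0.0003
grip_force: 0.7
```

Request:
send_rows:
  targets:
    - [0,0.001,-0.0049,0,0]
    - [0,0.001,-0.0049,0,0]
    - [0,0.001,-0.0049,0,0]
    - [0,0.0006,-0.0029,0,0]
    - [0,0,0,0,0]

```text
time: 15.55
tool_pos: [0.5897, 0.1435, 0.2493]
tool_rot: [-3.142, 0.001, 1.778]
contact_force: [0.6, 0.3, -0.6]
opening: 0.0004
grip_force: 0.0
```

Request:
send_rows:
  targets:
    - [0,0.0006,-0.0029,0,0]
    - [0,0.0004,-0.002,0,0]
    - [0,0,0,0,0]

```text
time: 15.85
tool_pos: [0.5905, 0.1397, 0.2493]
tool_rot: [3.141, -0.001, 1.779]
contact_force: [-1.2, 4.3, 0.7]
opening: 0.0004
grip_force: 2.1
```

```bash
python3 j.py
```

```text
15.9 tcp deck [0.0633 0.0525 0.1006] [-0.1  3.9  0.8] 0.00014031126257651154
red 33 [[0.0589, 0.0278, 0.1062], [0.0641, 0.0362, 0.1101], [0.0674, 0.0416, 0.1133]]
blue 460 [[-0.031, 0.0182, 0.0071], [0.0036, 0.0456, 0.0344], [0.0724, 0.0517, 0.0366]]
caps y [-0.1348 -0.0026] x [-0.0162  0.0189] 0.0841
```

Request:
send_rows:
  targets:
    - [0,0.0002,-0.001,0,0]
    - [0,0.0002,-0.001,0,0]
    - [0,0,0,0,0]

```text
time: 16.2
tool_pos: [0.591, 0.1373, 0.2493]
tool_rot: [3.141, -0.0, 1.779]
contact_force: [-0.8, 4.7, 2.0]
opening: 0.0008
grip_force: 2.4
```

Request:
send_rows:
  targets:
    - [0,0.0002,-0.001,0,0]
    - [0,0,0,0,0]

```text
time: 16.4
tool_pos: [0.5911, 0.137, 0.2493]
tool_rot: [3.141, -0.001, 1.779]
contact_force: [-1.5, 6.3, 1.2]
opening: 0.0005
grip_force: 3.5
```

```bash
python3 j.py
```

```text
16.45 tcp deck [0.0633 0.0498 0.1006] [-0.9  6.1  0.8] 0.0007468050114999744
red 32 [[0.0585, 0.0249, 0.106], [0.0641, 0.0343, 0.11], [0.0672, 0.0391, 0.1134]]
blue 459 [[-0.0305, 0.0151, 0.0078], [0.0041, 0.0435, 0.0345], [0.072, 0.0495, 0.0366]]
caps y [-0.1368 -0.0054] x [-0.0185  0.0194] 0.0841
```

Request:
send_rows:
  targets:
    - [0,0.0002,-0.001,0,0]
    - [0,0.0002,-0.001,0,0]
    - [0,0,0,0,0]

```text
time: 16.75
tool_pos: [0.5911, 0.1364, 0.2494]
tool_rot: [3.141, -0.004, 1.78]
contact_force: [-2.1, 11.0, 1.8]
opening: 0.0004
grip_force: 5.9
```

Request:
send_rows:
  targets:
    - [0,0.0002,-0.001,0,0]
    - [0,0.0002,-0.001,0,0]
    - [0,0,0,0,0]

```text
time: 17.05
tool_pos: [0.5911, 0.1358, 0.2493]
tool_rot: [3.141, -0.006, 1.781]
contact_force: [-3.4, 16.1, 1.7]
opening: 0.0005
grip_force: 8.3
```

```bash
python3 j.py
```

```text
17.1 tcp deck [0.0631 0.0487 0.1007] [-3.1 15.6  1.1] 0.0004593815407811309
red 32 [[0.0588, 0.0249, 0.1056], [0.0642, 0.0328, 0.1095], [0.0665, 0.0392, 0.1128]]
blue 460 [[-0.0309, 0.0153, 0.0082], [0.0049, 0.0436, 0.0345], [0.0722, 0.0495, 0.0366]]
caps y [-0.1371 -0.0056] x [-0.0043  0.0196] 0.0837
```

The jaw has stalled at about 16 N with its face at about 0.010: snug. Now backing off, going round behind the lever on the up-slope side.

Request:
send_rows:
  targets:
    - [0,-0.0021,0.0098,0,0]
    - [0,-0.0021,0.0098,0,0]
    - [0,0.02,0.004,0.013,0]
    - [0,0.02,0.004,0.014,0]
    - [0,0,0,0,0]

```text
time: 17.6
tool_pos: [0.63, 0.1596, 0.2773]
tool_rot: [3.138, 0.002, 1.778]
contact_force: [-0.3, 0.4, -0.4]
opening: 0.0006
grip_force: 0.0
```

```bash
python3 j.py; python3 -c "
from h import *
print((observe()['tool_pos']-[.5869,.0852,.1314])@np.c_[[.9784,.2067,0],R[:,1],[0,0,1]])"
```

```text
17.65 tcp deck [0.112  0.064  0.1074] [-0.1  0.1 -0.1] 0.0008008321702073012
red 1 [[0.0579, 0.0389, 0.1506], [0.0579, 0.0389, 0.1506], [0.0579, 0.0389, 0.1506]]
blue 461 [[-0.0308, 0.0154, 0.0073], [0.0041, 0.0434, 0.0346], [0.0717, 0.0495, 0.0367]]
caps y [-0.0047 -0.001 ] x [-0.03   -0.0209] 0.0863
[0.0561484  0.06402153 0.14467652]
```

Request:
send_rows:
  targets:
    - [0,0.0035,-0.0169,0,0]
    - [0,0.0036,-0.0169,0,0]
    - [0,-0.0127,-0.0027,0,0]
    - [0,-0.0127,-0.0027,0,0]
    - [0,0,0,0,0]

```text
time: 18.15
tool_pos: [0.6084, 0.1185, 0.2765]
tool_rot: [-3.141, 0.0, 1.777]
contact_force: [0.2, 0.1, -0.4]
opening: 0.0003
grip_force: 0.0
```

Request:
send_rows:
  targets:
    - [0,-0.0095,-0.002,-0.005,0]
    - [0,-0.0095,-0.002,-0.005,0]
    - [0,-0.0095,-0.002,-0.005,0]
    - [0,0,0,0,0]

```text
time: 18.55
tool_pos: [0.5803, 0.1136, 0.2609]
tool_rot: [-3.14, 0.0, 1.778]
contact_force: [1.0, 0.1, -0.9]
opening: 0.0002
grip_force: 0.0
```

```bash
python3 j.py; python3 -c "
from h import *
print((observe()['tool_pos']-[.5869,.0852,.1314])@np.c_[[.9784,.2067,0],R[:,1],[0,0,1]])
p=np.load('last.npy');save('pics/lev.png',cv2.resize(p[120:320,190:400],None,fx=3,fy=3))"
```

```text
18.6 tcp deck [0.055  0.0293 0.1176] [-0.4  0.2  0.3] 0.0006666228851324686
red 161 [[0.0481, 0.0242, 0.1074], [0.0568, 0.0357, 0.1224], [0.0591, 0.0396, 0.1491]]
blue 454 [[-0.0313, 0.0155, 0.0077], [0.0037, 0.044, 0.0344], [0.0721, 0.0495, 0.0367]]
caps y [-0.1368 -0.0027] x [-0.0243  0.0193] 0.087
[0.00016962 0.0292549  0.12987755]
```

View pics/lev.png

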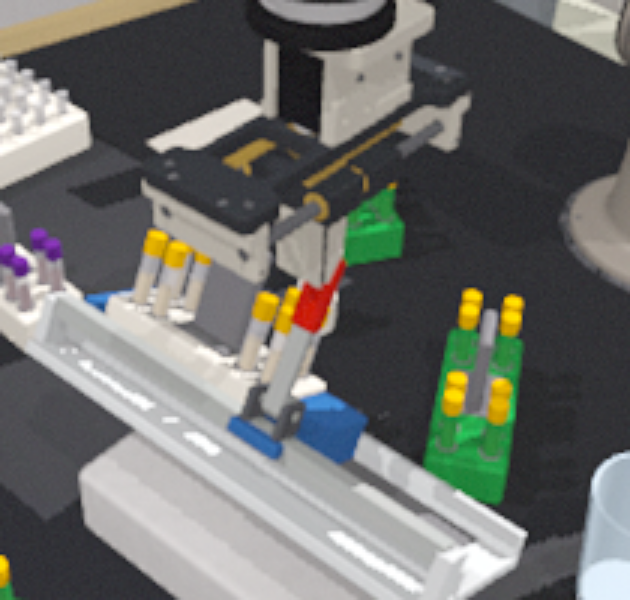

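The fingertip is behind the red grip (crop (320,290)) and the lever is beginning to turn. Continuing the arc.

Request:
send_rows:
  targets:
    - [0,-0.0095,-0.002,-0.005,0]
    - [0,-0.0095,-0.002,-0.007,0]
    - [0,-0.0078,-0.0016,-0.008,0]
    - [0,-0.004,-0.0008,-0.006,0]
    - [0,0,0,0,0]

```text
time: 19.1
tool_pos: [0.5501, 0.108, 0.2347]
tool_rot: [-3.141, -0.0, 1.779]
contact_force: [0.5, -0.4, -0.4]
opening: 0.0008
grip_force: 0.0
```

```bash
python3 j.py; python3 -c "
from h import *
print((observe()['tool_pos']-[.5869,.0852,.1314])@np.c_[[.9784,.2067,0],R[:,1],[0,0,1]])"
```

```text
19.15 tcp deck [0.0159 0.0299 0.1071] [ 0.2 -0.7 -0. ] 0.0004980037125650492
red 137 [[0.0118, 0.0235, 0.1012], [0.0293, 0.0343, 0.1131], [0.0358, 0.0394, 0.1349]]
blue 453 [[-0.0313, 0.0153, 0.0084], [0.0036, 0.044, 0.0344], [0.0722, 0.0494, 0.0366]]
caps y [-0.1366 -0.0018] x [-0.0257  0.02  ] 0.0877
[-0.03083814  0.02993127  0.10374242]
```

```bash
python3 - <<'E'
from h import *
o=np.array([.5869,.0852,.1314]);out=[]
for n in("scene","top"):
    p,d,K,W,c=cam(n);P=pts(d,K,W);f=(P-o)@R;m=red(p)&(abs(f[...,0])<.12)&(abs(f[...,1]-.03)<.03)&(f[...,2]>.03)&(f[...,2]<.18)
    l=f[m];print(n,len(l))
    for z in np.arange(.09,.15,.008):
        k=l[abs(l[:,2]-z)<.004]
        if len(k)>2: print(z.round(3),np.percentile(k[:,0],[5,50,95]).round(4),np.percentile(k[:,1],[5,95]).round(4),len(k))
    if n=="scene": out.append(cv2.resize(p[170:290,240:350],None,fx=5,fy=5))
save("pics/lev2.png",out[0])
E
```

```text
scene 140
0.098 [0.0304 0.0335 0.0338] [0.0264 0.0385] 5
0.106 [0.0284 0.0338 0.0367] [0.025  0.0393] 44
0.114 [0.0238 0.0296 0.0321] [0.025  0.0391] 47
0.122 [0.0173 0.0255 0.028 ] [0.0245 0.0389] 34
0.13 [0.0124 0.016  0.0185] [0.0377 0.0391] 5
0.138 [0.0075 0.0109 0.0132] [0.0378 0.0391] 5
top 0
```

View pics/lev2.png

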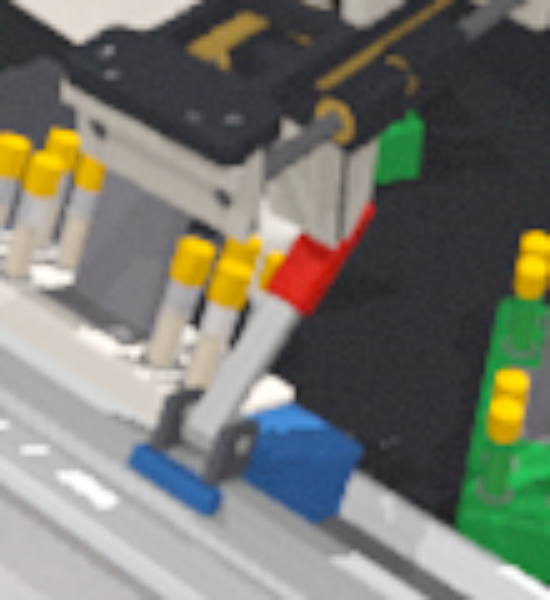

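```bash
python3 - <<'E'
from h import *
o=np.array([.5869,.0852,.1314]);c=calibration("scene");K=np.array(c["intrinsics"]);W=np.array(c["world_to_cam"])
def pr(X):
    q=W[:3,:3]@X+W[:3,3];u=K[0,0]*q[0]/-q[2]+K[0,2];v=-K[1,1]*q[1]/-q[2]+K[1,2];return np.array([u,v]),-q[2]
s=observe();t=s["tool_pos"];print(t,s["tool_rot"])
for a in(0,.02,.04,.06):
    uv,z=pr(t+[0,0,a]);print("tcp+",a,uv.round(1),"crop",((uv-[240,170])*5).round(),z)
p,d,_,_,_=cam("scene")
uv,z=pr(t);u,v=uv.astype(int)
print("depth along column above:");print([(vv,round(float(d[vv,u]),3),p[vv,u].tolist()) for vv in range(v-20,v+14,3)])
E
```

```text
[0.55092222 0.10823538 0.23555419] [3.14070178e+00 1.24580350e-04 1.77871107e+00]
tcp+ 0 [302.4 225.2] crop [312. 276.] 0.7367189127352443
tcp+ 0.02 [302.9 217. ] crop [315. 235.] 0.7243312815463162
tcp+ 0.04 [303.5 208.5] crop [317. 192.] 0.7119436503573883
tcp+ 0.06 [304.  199.7] crop [320. 148.] 0.6995560191684602
depth along column above:
[(205, 0.683, [169, 164, 154]), (208, 0.688, [163, 159, 147]), (211, 0.691, [170, 165, 156]), (214, 0.696, [169, 163, 153]), (217, 0.726, [172, 121, 114]), (220, 0.722, [168, 23, 10]), (223, 0.722, [223, 50, 38]), (226, 0.722, [211, 40, 24]), (229, 0.722, [182, 24, 4]), (232, 1.077, [102, 39, 40]), (235, 1.067, [51, 51, 56]), (238, 1.058, [47, 44, 52])]
```

The numbers don't settle whether the finger is fully behind the lever. A small further step will show whether the lever follows.

Request:
send_rows:
  targets:
    - [0,-0.004,-0.0008,-0.004,0]
    - [0,-0.004,-0.0008,-0.004,0]
    - [0,0,0,0,0]

```text
time: 19.6
tool_pos: [0.5413, 0.1066, 0.2266]
tool_rot: [-3.14, -0.0, 1.779]
contact_force: [0.4, 0.0, 0.0]
opening: 0.0007
grip_force: 0.0
```

```bash
cat > lv.py <<'E'
from h import *
o=np.array([.5869,.0852,.1314]);s=observe();print(s["time"],"tcp deck",((s["tool_pos"]-o)@R).round(4),"s,y,h",((s["tool_pos"]-o)@np.c_[[.9784,.2067,0],R[:,1],[0,0,1]]).round(4),s["contact_force"].round(1))
for n in("scene","top"):
    p,d,K,W,c=cam(n);P=pts(d,K,W);f=(P-o)@R;m=red(p)&(abs(f[...,0])<.14)&(abs(f[...,1]-.03)<.03)&(f[...,2]>.03)&(f[...,2]<.18)
    l=f[m]
    if len(l)<8: print(n,len(l));continue
    L=cv2.fitLine(l[:,[0,2]].astype(np.float32),cv2.DIST_HUBER,0,.01,.01).ravel();v=L[:2]*np.sign(-L[0])
    a=np.degrees(np.arctan2(-v[0],v[1]));nrm=np.array([v[1],-v[0]]);off=(L[2:]-[.058,.0527])@nrm
    t=((s["tool_pos"]-o)@R)[[0,2]]-[.058,.0527]
    print(n,len(l),"lever deg from deck z",a.round(1),"theta",np.radians(a+5).round(3),"surf off",off.round(4),"tcp off",(t@nrm).round(4),"along",(t@v).round(4),"xzrange",np.percentile(l,[3,97],axis=0)[:,[0,2]].round(4).tolist(),"y",np.percentile(l[:,1],[3,97]).round(4))
E
python3 lv.py
```

```text
19.6 tcp deck [0.0038 0.0303 0.1032] s,y,h [-0.0402  0.0303  0.0952] [0.4 0.  0. ]
scene 139 lever deg from deck z 42.0 theta 0.82 surf off 0.0107 tcp off -0.0064 along 0.0738 xzrange [[0.005, 0.0981], [0.029, 0.123]] y [0.0243 0.0393]
top 0
```

The lever follows (θ about 0.8). From here it is mostly straight down.

Request:
send_rows:
  targets:
    - [0,0,0,-0.006,0]
    - [0,0,0,-0.006,0]
    - [0,0,0,-0.006,0]
    - [0,0,0,0,0]

```text
time: 20.1
tool_pos: [0.5416, 0.1066, 0.2079]
tool_rot: [-3.139, -0.0, 1.779]
contact_force: [-0.0, 0.5, -0.1]
opening: 0.0006
grip_force: 0.0
```

```bash
python3 lv.py; python3 j.py | tail -2
```

```text
20.1 tcp deck [-0.0038  0.0303  0.0862] s,y,h [-0.0399  0.0303  0.0765] [-0.   0.5 -0.1]
scene 98 lever deg from deck z 53.8 theta 1.026 surf off 0.0102 tcp off -0.0095 along 0.0697 xzrange [[-0.0139, 0.0907], [0.0207, 0.1192]] y [0.0244 0.0394]
top 0
blue 454 [[-0.0313, 0.0155, 0.0077], [0.0036, 0.0439, 0.0344], [0.0717, 0.0495, 0.0366]]
caps y [-0.1371  0.02  ] x [-0.0261  0.0193] 0.0863
```

Request:
send_rows:
  targets:
    - [0,-0.0005,0.0025,-0.005,0]
    - [0,-0.0005,0.0025,-0.005,0]
    - [0,0,0,-0.005,0]
    - [0,0,0,0,0]

```text
time: 20.65
tool_pos: [0.5407, 0.1118, 0.1933]
tool_rot: [-3.14, -0.0, 1.779]
contact_force: [-0.5, 0.4, -0.6]
opening: 0.0008
grip_force: 0.0
```

```bash
python3 lv.py
```

```text
20.65 tcp deck [-0.0098  0.0356  0.0729] s,y,h [-0.0397  0.0356  0.0619] [-0.5  0.4 -0.6]
scene 55 lever deg from deck z 69.1 theta 1.293 surf off 0.0151 tcp off -0.0054 along 0.0705 xzrange [[-0.004, 0.0807], [0.0137, 0.0906]] y [0.0225 0.039 ]
top 0
```

Request:
send_rows:
  targets:
    - [0,0,0,-0.005,0]
    - [0,0,0,-0.005,0]
    - [0,0,0,0,0]

```text
time: 21.05
tool_pos: [0.541, 0.1116, 0.1835]
tool_rot: [-3.141, -0.0, 1.779]
contact_force: [-0.5, 0.5, -0.1]
opening: 0.0001
grip_force: 0.0
```

Request:
send_rows:
  targets:
    - [0,0,0,-0.004,0]
    - [0,0,0,-0.003,0]
    - [0,0,0,0,0]

```text
time: 21.35
tool_pos: [0.5412, 0.1116, 0.1768]
tool_rot: [-3.142, 0.0, 1.779]
contact_force: [-0.2, -0.2, -0.9]
opening: 0.0006
grip_force: 0.1
```

```bash
python3 lv.py; python3 j.py
```

```text
21.35 tcp deck [-0.0163  0.0353  0.0578] s,y,h [-0.0392  0.0353  0.0454] [-0.2 -0.2 -0.9]
scene 45 lever deg from deck z 79.8 theta 1.479 surf off 0.0109 tcp off -0.0083 along 0.074 xzrange [[-0.0346, 0.067], [0.0071, 0.0831]] y [0.023  0.0391]
top 0
21.5 tcp deck [-0.0162  0.0354  0.0579] [-0.1 -0.5  0.7] 0.00038838550935245446
red 46 [[-0.0355, 0.023, 0.0668], [0.0026, 0.0368, 0.0742], [0.0068, 0.0397, 0.0833]]
blue 474 [[-0.031, 0.0157, 0.0078], [0.0053, 0.043, 0.0346], [0.0721, 0.0496, 0.0367]]
caps y [-0.1373 -0.0915] x [-0.0264  0.019 ] 0.0883
```

Request:
send_rows:
  targets:
    - [0,0,0,-0.003,0]
    - [0,0,0,-0.003,0]
    - [0,0,0,0,0]

```text
time: 21.8
tool_pos: [0.5417, 0.1117, 0.1712]
tool_rot: [3.14, 0.0, 1.779]
contact_force: [0.5, 0.4, 1.5]
opening: 0.0006
grip_force: 0.7
```

Request:
send_rows:
  targets:
    - [0,0,0,-0.002,0]
    - [0,0,0,-0.002,0]
    - [0,0,0,0,0]

```text
time: 22.1
tool_pos: [0.5413, 0.1116, 0.167]
tool_rot: [3.142, 0.0, 1.779]
contact_force: [1.3, 0.0, 1.3]
opening: 0.0001
grip_force: 0.9
```

```bash
python3 lv.py; python3 j.py
```

```text
22.1 tcp deck [-0.0204  0.0353  0.0489] s,y,h [-0.0392  0.0353  0.0356] [1.3 0.  1.3]
scene 47 lever deg from deck z 87.6 theta 1.617 surf off 0.0109 tcp off -0.0071 along 0.0782 xzrange [[-0.0398, 0.0584], [0.005, 0.0713]] y [0.0238 0.0394]
top 0
22.25 tcp deck [-0.0207  0.0353  0.0489] [1.  0.3 2. ] 0.0003031932764410406
red 46 [[-0.0386, 0.0227, 0.0576], [-0.0006, 0.0374, 0.0663], [0.0052, 0.0392, 0.0714]]
blue 471 [[-0.0306, 0.0162, 0.0073], [0.0061, 0.0442, 0.0345], [0.0722, 0.0495, 0.0366]]
caps y [-0.138  -0.0925] x [-0.026   0.0199] 0.0883
```

Request:
send_rows:
  targets:
    - [0,0,0,-0.003,0]
    - [0,0,0,-0.002,0]
    - [0,0,0,0,0]

```text
time: 22.55
tool_pos: [0.5412, 0.1116, 0.162]
tool_rot: [-3.142, 0.0, 1.779]
contact_force: [1.3, -1.1, 1.6]
opening: 0.0002
grip_force: 0.9
```

Request:
send_rows:
  targets:
    - [0,0,0,-0.002,0]
    - [0,0,0,-0.002,0]
    - [0,0,0,0,0]

```text
time: 22.85
tool_pos: [0.5409, 0.1116, 0.1578]
tool_rot: [-3.141, -0.0, 1.779]
contact_force: [0.8, -0.3, 2.2]
opening: 0.0006
grip_force: 0.9
```

```bash
python3 lv.py; python3 j.py
```

```text
22.85 tcp deck [-0.0247  0.0354  0.0407] s,y,h [-0.0395  0.0354  0.0264] [ 0.8 -0.3  2.2]
scene 46 lever deg from deck z 95.8 theta 1.759 surf off 0.0113 tcp off -0.0037 along 0.0835 xzrange [[-0.0411, 0.0504], [0.0038, 0.0609]] y [0.0253 0.0391]
top 0
23.0 tcp deck [-0.0248  0.0354  0.0407] [ 0.7 -0.9  1. ] 0.00017507926452691873
red 50 [[-0.0427, 0.0237, 0.0509], [-0.0027, 0.0375, 0.057], [0.0036, 0.0396, 0.0607]]
blue 443 [[-0.0307, 0.0163, 0.0076], [0.008, 0.0453, 0.0342], [0.0718, 0.0496, 0.0366]]
caps y [-0.1373 -0.093 ] x [-0.0279  0.019 ] 0.0884
```

Request:
send_rows:
  targets:
    - [0,-0.0004,0.002,-0.002,0]
    - [0,0,0,-0.001,0]
    - [0,0,0,0,0]

```text
time: 23.3
tool_pos: [0.5408, 0.1136, 0.1552]
tool_rot: [3.142, 0.0, 1.779]
contact_force: [0.0, -1.4, 3.2]
opening: 0.0003
grip_force: 1.1
```

```bash
python3 lv.py; python3 - <<'E'
from h import *
p=cam("scene")[0];save("pics/press.png",cv2.resize(p[170:300,220:360],None,fx=5,fy=4.5))
E
```

```text
23.3 tcp deck [-0.0255  0.0373  0.0381] s,y,h [-0.0392  0.0373  0.0238] [ 0.  -1.4  3.2]
scene 40 lever deg from deck z 108.7 theta 1.984 surf off 0.0219 tcp off 0.0129 along 0.0838 xzrange [[-0.0378, 0.0371], [0.0026, 0.059]] y [0.0242 0.0397]
top 0
```

View pics/press.png

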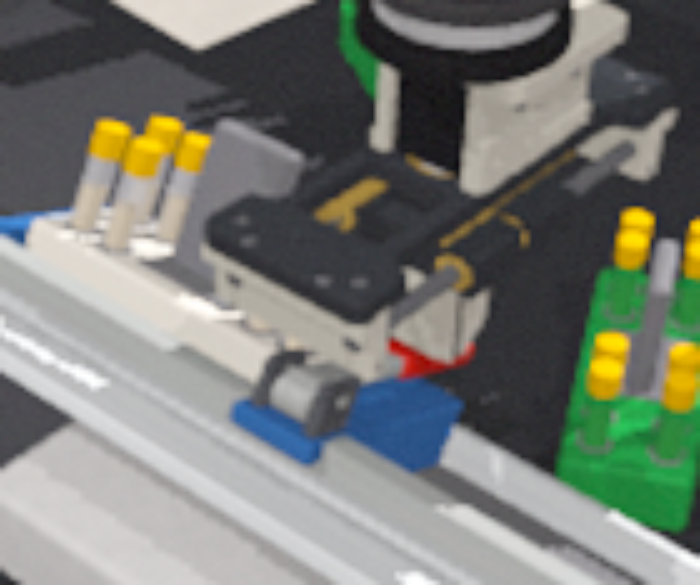

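Request:
send_rows:
  targets:
    - [0,-0.0006,0.003,-0.001,0]
    - [0,0,0,-0.002,0]
    - [0,0,0,0,0]

```text
time: 23.75
tool_pos: [0.5404, 0.1157, 0.1542]
tool_rot: [3.14, 0.002, 1.779]
contact_force: [-3.9, -6.2, 15.4]
opening: 0.0003
grip_force: 8.1
```

Request:
send_rows:
  targets:
    - [0,0,0,-0.0015,0]
    - [0,0,0,0,0]

```text
time: 23.95
tool_pos: [0.5406, 0.1157, 0.1539]
tool_rot: [3.139, 0.002, 1.779]
contact_force: [-6.1, -7.4, 22.8]
opening: 0.0005
grip_force: 11.9
```

```bash
python3 lv.py; python3 j.py
```

```text
23.95 tcp deck [-0.0258  0.0394  0.0368] s,y,h [-0.039   0.0394  0.0225] [-6.1 -7.4 22.8]
scene 33 lever deg from deck z 117.6 theta 2.139 surf off 0.0295 tcp off 0.0247 along 0.0817 xzrange [[-0.0208, 0.0467], [0.004, 0.0579]] y [0.0271 0.0398]
top 0
24.1 tcp deck [-0.0259  0.0394  0.0368] [-6.8 -6.7 22.1] 0.0006396182728580917
red 33 [[-0.0256, 0.0271, 0.0428], [-0.0019, 0.0377, 0.0536], [0.0037, 0.0398, 0.0581]]
blue 437 [[-0.0299, 0.017, 0.0072], [0.01, 0.0461, 0.0338], [0.0719, 0.05, 0.0367]]
caps y [-0.138  -0.0917] x [-0.0272  0.0191] 0.0882
```

The force rose sharply to 23 N, so something is at a hard stop. I'll rise and check the lever.

Request:
send_rows:
  targets:
    - [0,0,0,0.01,0]
    - [0,0,0,0.03,0]
    - [0,0,0,0.04,0]
    - [0,0,0,0.04,0]
    - [0,0,0,0.03,0]

```text
time: 24.6
tool_pos: [0.5401, 0.1173, 0.3028]
tool_rot: [3.14, -0.001, 1.779]
contact_force: [1.6, -0.4, -0.6]
opening: 0.0005
grip_force: 0.0
```

Request:
send_rows:
  targets:
    - [0,-0.03,0.03,0.02,0]
    - [0,-0.03,0.03,0.02,0]
    - [0,-0.03,0.03,0,0]
    - [0,0,0,0,0]

```text
time: 25.0
tool_pos: [0.447, 0.21, 0.3417]
tool_rot: [3.141, -0.002, 1.784]
contact_force: [1.6, -0.5, 0.6]
opening: 0.0007
grip_force: 0.0
```

```bash
python3 lv.py; python3 j.py;python3 - <<'E'
from h import *
p=cam("scene")[0];save("pics/end.png",cv2.resize(p[150:330,180:420],None,fx=3.3,fy=3.3))
p=cam("top")[0];save("pics/endt.png",p)
E
```

```text
25.0 tcp deck [-0.0118  0.1511  0.2375] s,y,h [-0.1111  0.1511  0.2103] [ 1.6 -0.5  0.6]
scene 126 lever deg from deck z 88.9 theta 1.639 surf off 0.0034 tcp off 0.1835 along 0.0733 xzrange [[-0.0398, 0.0487], [0.0035, 0.0591]] y [0.0225 0.0395]
top 100 lever deg from deck z 90.7 theta 1.67 surf off 0.0063 tcp off 0.1857 along 0.0676 xzrange [[-0.039, 0.0552], [0.0001, 0.0611]] y [0.0214 0.0369]
25.15 tcp deck [-0.0102  0.1472  0.2352] [ 0.1 -0.   1. ] 0.0005966826430789632
red 126 [[-0.0407, 0.0226, 0.048], [-0.0175, 0.0352, 0.0577], [0.0032, 0.0396, 0.0595]]
blue 436 [[-0.03, 0.0168, 0.0075], [0.0089, 0.046, 0.0342], [0.0723, 0.0499, 0.0366]]
caps y [-0.1369 -0.002 ] x [-0.0269  0.0189] 0.088
```

By measurement the lever is down (θ 1.64–1.67) and the jaw face is at 0.010. The contact height was odd, so I'll press once more on the centre of the grip to be sure, and check the other objects.

Request:
send_rows:
  targets:
    - [0,0.0235,-0.0257,0,0]
    - [0,0.0235,-0.0257,0,0]
    - [0,0.0235,-0.0257,0,0]
    - [0,0.0235,-0.0257,0,0]
    - [0,0,0,0,0]

```text
time: 25.75
tool_pos: [0.5467, 0.0996, 0.3387]
tool_rot: [-3.139, 0.001, 1.773]
contact_force: [-0.1, 0.4, -0.6]
opening: 0.0006
grip_force: 0.0
```

Request:
send_rows:
  targets:
    - [0,0,0,-0.045,0]
    - [0,0,0,-0.045,0]
    - [0,0,0,-0.04,0]
    - [0,0,0,-0.015,0]
    - [0,0,0,0,0]

```text
time: 26.25
tool_pos: [0.5425, 0.1035, 0.1926]
tool_rot: [-3.135, -0.001, 1.778]
contact_force: [0.4, -0.4, -0.1]
opening: 0.0005
grip_force: 0.0
```

```bash
python3 lv.py
```

```text
26.25 tcp deck [-0.0101  0.0271  0.0723] s,y,h [-0.0397  0.0271  0.0612] [ 0.4 -0.4 -0.1]
scene 129 lever deg from deck z 88.8 theta 1.638 surf off 0.0031 tcp off 0.0182 along 0.0685 xzrange [[-0.0407, 0.048], [0.002, 0.0592]] y [0.0223 0.0394]
top 0
```

Request:
send_rows:
  targets:
    - [0,-0.0005,0.0015,-0.004,0]
    - [0,0,0,-0.003,0]
    - [0,0,0,0,0]

```text
time: 26.65
tool_pos: [0.5438, 0.1054, 0.189]
tool_rot: [3.141, 0.0, 1.779]
contact_force: [-0.2, 0.4, 1.0]
opening: 0.0003
grip_force: 0.0
```

Request:
send_rows:
  targets:
    - [0,0,0,-0.003,0]
    - [0,0,0,0,0]

```text
time: 26.85
tool_pos: [0.5436, 0.1054, 0.1856]
tool_rot: [-3.141, -0.0, 1.779]
contact_force: [0.2, 0.2, 0.7]
opening: 0.0006
grip_force: 0.0
```

Request:
send_rows:
  targets:
    - [0,0,0,-0.003,0]
    - [0,0,0,0,0]

```text
time: 27.05
tool_pos: [0.5435, 0.1053, 0.1823]
tool_rot: [-3.141, -0.0, 1.779]
contact_force: [0.6, -0.2, -0.9]
opening: 0.0005
grip_force: 0.0
```

```bash
python3 lv.py
```

```text
27.05 tcp deck [-0.0132  0.0287  0.0624] s,y,h [-0.0383  0.0287  0.0509] [ 0.6 -0.2 -0.9]
scene 127 lever deg from deck z 90.4 theta 1.665 surf off 0.0051 tcp off 0.0101 along 0.0711 xzrange [[-0.04, 0.049], [0.0027, 0.0594]] y [0.0234 0.0393]
top 0
```

Request:
send_rows:
  targets:
    - [0,0,0,-0.003,0]
    - [0,0,0,0,0]

```text
time: 27.35
tool_pos: [0.5435, 0.1053, 0.1794]
tool_rot: [-3.141, -0.0, 1.779]
contact_force: [0.3, 0.2, 0.8]
opening: 0.0005
grip_force: 0.0
```

Request:
send_rows:
  targets:
    - [0,0,0,-0.003,0]
    - [0,0,0,0,0]

```text
time: 27.55
tool_pos: [0.5435, 0.1054, 0.1763]
tool_rot: [-3.141, -0.0, 1.779]
contact_force: [-0.4, 0.3, 0.1]
opening: 0.0002
grip_force: 0.0
```

Request:
send_rows:
  targets:
    - [0,0,0,-0.002,0]
    - [0,0,0,0,0]

```text
time: 27.75
tool_pos: [0.5436, 0.1054, 0.1745]
tool_rot: [-3.141, -0.0, 1.779]
contact_force: [0.8, -0.4, 0.1]
opening: 0.0003
grip_force: 0.0
```

```bash
python3 lv.py
```

```text
27.75 tcp deck [-0.0164  0.0287  0.0552] s,y,h [-0.0382  0.0287  0.0431] [ 0.8 -0.4  0.1]
scene 127 lever deg from deck z 91.0 theta 1.676 surf off 0.0059 tcp off 0.0038 along 0.0744 xzrange [[-0.0409, 0.0488], [0.003, 0.0592]] y [0.0228 0.0394]
top 0
```

The effective fingertip sits about 18 mm above the reported TCP, which matches all the earlier contacts. Continue down to confirm the lever is on its stop.

Request:
send_rows:
  targets:
    - [0,0,0,-0.005,0]
    - [0,0,0,-0.005,0]
    - [0,0,0,0,0]

```text
time: 28.15
tool_pos: [0.5431, 0.1053, 0.1637]
tool_rot: [-3.14, -0.0, 1.779]
contact_force: [0.9, 0.3, -0.4]
opening: 0.0006
grip_force: 0.0
```

Request:
send_rows:
  targets:
    - [0,-0.0006,0.003,-0.003,0]
    - [0,0,0,-0.003,0]
    - [0,0,0,0,0]

```text
time: 28.45
tool_pos: [0.5429, 0.1085, 0.1583]
tool_rot: [-3.141, -0.0, 1.779]
contact_force: [0.3, -0.4, -0.4]
opening: 0.0006
grip_force: 0.0
```

Request:
send_rows:
  targets:
    - [0,-0.0006,0.003,-0.002,0]
    - [0,0,0,-0.001,0]
    - [0,0,0,0,0]

```text
time: 28.75
tool_pos: [0.5426, 0.1117, 0.1559]
tool_rot: [3.141, -0.0, 1.779]
contact_force: [-0.1, 1.0, 1.2]
opening: 0.0001
grip_force: 0.5
```

```bash
python3 lv.py
```

```text
28.75 tcp deck [-0.024   0.035   0.0382] s,y,h [-0.0379  0.035   0.0245] [-0.1  1.   1.2]
scene 51 lever deg from deck z 101.0 theta 1.851 surf off 0.0143 tcp off 0.0015 along 0.0832 xzrange [[-0.039, 0.0417], [0.0041, 0.0586]] y [0.025  0.0402]
top 0
```

Light contact starts at the same height as before. One firm press, then retreat.

Request:
send_rows:
  targets:
    - [0,0,0,-0.002,0]
    - [0,0,0,-0.0015,0]
    - [0,0,0,0,0]

```text
time: 29.15
tool_pos: [0.5429, 0.1115, 0.155]
tool_rot: [3.139, 0.0, 1.779]
contact_force: [-6.6, 0.9, 17.7]
opening: 0.0005
grip_force: 9.2
```

Request:
send_rows:
  targets:
    - [0,0,0,0.01,0]
    - [0,0,0,0.03,0]
    - [0,0,0,0.04,0]
    - [0,0,0,0.045,0]
    - [0,0,0,0.045,0]

```text
time: 29.65
tool_pos: [0.5421, 0.1111, 0.3238]
tool_rot: [-3.141, 0.0, 1.779]
contact_force: [1.0, -0.2, -0.6]
opening: 0.0005
grip_force: 0.0
```

Request:
send_rows:
  targets:
    - [0,-0.03,0.035,0.01,0]
    - [0,-0.03,0.035,0,0]
    - [0,-0.03,0.035,0,0]
    - [0,-0.02,0.03,0,0]
    - [0,0,0,0,0]

```text
time: 30.15
tool_pos: [0.4301, 0.2491, 0.3328]
tool_rot: [3.141, -0.001, 1.783]
contact_force: [-0.1, -0.4, 0.1]
opening: 0.0005
grip_force: 0.0
```

```bash
python3 lv.py; python3 j.py; python3 - <<'E'
from h import *
o=np.array([.5869,.0852,.1314]);T=np.load("top0.npz")
p,d,K,W,c=cam("top");P=pts(d,K,W)
def cen(p,P,b,zr):
    m=np.zeros(P.shape[:2],bool);m[b[1]:b[3],b[0]:b[2]]=1;m&=(P[...,2]>zr[0])&(P[...,2]<zr[1]);return P[m].mean(0).round(4),m.sum()
for n,b,zr in(("purple",(355,175,430,215),(.03,.13)),("dropper",(310,258,335,282),(.03,.1)),("beaker",(165,248,210,290),(.05,.13))):
    print(n,cen(T["p"],T["P"],b,zr),cen(p,P,b,zr))
f=(P-o)@R;H=hsv(p)
m=(abs(f[...,0])<.045)&(f[...,1]>-.17)&(f[...,1]<.02)&(f[...,2]>.03)&(f[...,2]<.05)&(H[...,1]<50)&(H[...,2]>130)
l=f[m];print("foam top",len(l),np.percentile(l,[1,50,99],axis=0).round(4).tolist())
A=np.c_[l[:,:2],np.ones(len(l))];print(np.linalg.lstsq(A,l[:,2],rcond=None)[0].round(4))
E
```

```text
30.15 tcp deck [-0.0232  0.1928  0.233 ] s,y,h [-0.1195  0.1928  0.2014] [-0.1 -0.4  0.1]
scene 128 lever deg from deck z 88.1 theta 1.625 surf off 0.0026 tcp off 0.1775 along 0.0872 xzrange [[-0.04, 0.0483], [0.0023, 0.0593]] y [0.0232 0.0393]
top 96 lever deg from deck z 89.7 theta 1.653 surf off 0.0048 tcp off 0.1799 along 0.0821 xzrange [[-0.0389, 0.0546], [-0.0004, 0.0625]] y [0.0216 0.0362]
30.3 tcp deck [-0.0216  0.1891  0.2316] [ 0.6 -1.2  0.5] 0.0002716221822752987
red 126 [[-0.0406, 0.0228, 0.0483], [-0.0169, 0.0353, 0.0577], [0.0028, 0.0399, 0.0593]]
blue 434 [[-0.03, 0.0169, 0.0074], [0.0086, 0.0459, 0.034], [0.0723, 0.0499, 0.0366]]
caps y [-0.136  -0.0019] x [-0.0267  0.019 ] 0.0881
purple (array([ 0.605 , -0.2971,  0.0568]), np.int64(1293)) (array([ 0.6051, -0.2973,  0.0569]), np.int64(1290))
dropper (array([ 0.3935, -0.1021,  0.0625]), np.int64(144)) (array([ 0.3934, -0.1021,  0.0624]), np.int64(144))
beaker (array([0.3958, 0.2759, 0.0882]), np.int64(432)) (array([0.3953, 0.2714, 0.0861]), np.int64(369))
foam top 866 [[-0.0352, -0.15, 0.0313], [0.0091, -0.065, 0.0391], [0.0268, 0.0103, 0.0484]]
[-0.027  -0.0001  0.0391]
```

```bash
python3 -c "
from cell import hand_in
print(hand_in())"
```

```text
the job is handed in; nothing more can be done
None
```

The job is handed in at about 30 s: the last measurements show the yellow-capped rack lying flat and held snugly between the end stop and the jaw, the lever down on its stop, and the purple rack, dropper and beaker where they stood; on the first try the rack landed on the guide rail (up to 39 N) and slid about 28 mm up in the grip without being dropped.

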